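# Tighten the parts cabinet's latch screw

### The arm

A 6-joint arm with a two-finger parallel gripper is mounted at the origin on the work surface. World frame = base frame: x ahead of the robot, y to its left, z up, the work surface at z = 0. Lengths are in mm, angles in rad, forces in N, time in s.
With the tool pointing down it reaches from about 300 to 825 mm from the base axis. Payload 5.4 kg.
Tool frame: the origin (TCP) lies midway between the tips of the shut fingers; the grasp point (between the pads) lies 19 mm behind it; z points along the fingers, y is the direction in which the jaws open and shut (so a half turn about z gives the same grasp; the last joint's range is limited). The gripper opens to 92 mm and grips with 3 to 60 N. Pads are 20 mm wide; open, the fingers measure 128 mm over their backs; the gripper's body (75 mm by 189 mm) begins 69 mm behind the grasp point.
Start: joints at [1.029, 0.158, 1.597, -0, 1.386, -0.21], TCP at [187.313, 543.617, 214.601] pointing down, gripper open.
Joint ranges: [-2.91, 2.91], [-0.94, 2.29], [0.18, 2.7], [-1.29, 4.43], [0.17, 2.64], [-3, 3]. Speed limits (rad/s): [2.57, 2.57, 3.14, 3.14, 3.14, 3.14].

### API

Orientations are given as a unit quaternion [x, y, z, w].
In Python, from workcell import get_state, read_camera, calibration, close_job, masks_of gives the robot as it stands. The module is installed in compiled form; this text tells all that it offers.
- The arm moves only by the tool drive_tool, never from a script. Its argument "moves" is a list of rows, each an object with "hand": the finger opening in cm, from 0 to 9.19; "offset": the shift along the world's x, y, z in cm, a list of three; "roll": the turn about the world's z in degrees. In form: [{"hand": hand, "offset": [x, y, z], "roll": roll}, ...]. A call has 1 to 20 rows; each row is the pose to reach, as a shift and turn from the pose commanded when the call began; what a row does not reach only later rows make up. A row lasts 1/12 s, in which the tool goes at most 41.7 mm and 7.16 degrees, less where a joint would pass 70% of its speed; a pose out of reach is approached as far as the arm can. A call with a gripper value outside its range is refused whole. The fingers move at their own pace and stop on an object; the grip force is fixed at half the most. Time passes only in rows, so rows that repeat a pose let the fingers close. It gives the time, the measured TCP pose, the force and the opening at its end, in the units of the state.
- get_state(): the state, without advancing time (a new reading comes with each control period).
- read_camera(name): name is "scene" or "top" or "wrist"; returns the picture (420x560x3 uint8, red, green, blue); there is no depth.
- calibration(name): a dict with "fx", "fy", "cx", "cy" (pixels), "k1" (the pictures are not rectified: a ray, as slopes to the right and down, at radius r is drawn at 1 + k1 r^2 times it, then the intrinsics apply), "world_from_camera" (4x4, takes a point from camera to world coordinates). Camera axes: x right, y down, z forward; pixel columns grow to the right and rows downward; lengths in mm; the calibration is good to about 2 mm. A picture is of the moment at which its call begins: read the wrist's pose just before it. calibration takes no time and is no camera call; for the wrist camera it gives the pose at the moment of the call.
- close_job(): hands the job in, once; it reports no verdict.
Trained networks look in the newest picture that a camera, given by its name, has taken for a name from the list of things; names that differ only in an ending like _2 or _b are one class to them, and where a whole thing is asked for, a point or a joint stands for the part that bears it (a point fixed in the world has none). Each returns a list of dicts, best first, with "p" (0 to 1); they miss things now and then, are a little off and sometimes report something else, mostly with a low value. They report only what shows in the picture. A call takes as long as a camera call. They do not tell look-alikes from the thing itself.
- masks_of(camera, target): "mask" (420x560 bool, what is visible of it) and "rect" ([centre column, centre row, width, height] in pixels, round what is visible of it).
The state is a dict: "clock": time; "joint_pos": joint angles; "qd": joint speeds; "effort": joint torques, N m; "position": TCP position; "tcp_rot": TCP orientation; "force": force on the tool from outside, world axes, zero at the start; "moment": the same for the moment, N m; "opening": finger opening in mm.
Only numpy, scipy, OpenCV 4.12 (cv2) and the standard library are available. Lean on these libraries where they do the work, as an engineer would, in place of code of your own. Each camera call takes 0.05 s, during which the arm holds its last target.

### The job

The spring steel latch on top of the plywood parts cabinet has come loose. Take the flat-bladed screwdriver out of its stand, seat its bit in the slot of the latch screw and, keeping the bit pushed down to the bottom of the slot without letting it slip off onto the plywood, turn the screw clockwise until it comes up snug; stop there, do not force it. Then hang the screwdriver back upright in its hole in the stand, and leave the bradawl, the paperweight, the knockout block and the nib tray where they are.

Things in the scene. Friction and masses are not known exactly. Their poses are not given: they have to be found in the camera images.
- screwdriver: Screwdriver, 129 mm long, 0.12 kg, hanging bit down in one of the stand's holes. Wooden handle of flattened oval section (56 to 129 mm above the origin), 35 mm wide along x, 24 mm thick between flat sides facing +y and -y; 26 mm ferrule (46 to 56 mm); 9 mm round shank; blade 14 mm high, 12 mm wide along x, 1.8 mm thick along y. Origin: middle of the blade's end edge, z up the handle.
- screw_head (a point): Centre of the top of the latch screw's head, on its upright axis; goes down with the screw. Bright steel head 16 mm across, 5 mm high, with a straight slot 3.2 mm wide, 2.5 mm deep right across it. The slot lies at any angle, not shown by this point's axes (those are the cabinet's): see it, or feel for it by turning the bit on the head under a light push until it drops in.
- latch (a joint): Height of the loose latch and screw, m: 0 fully home, negative above it; starts at -0.0011 to -0.0019. A clockwise turn (from above) lowers both 4 mm, so 1.8 to 3.0 rad remain. The reading is coarse, and a push of 10 N on the screw presses it down 0.2 mm for as long as it lasts: feel for the stop, where the twist rises from about 0.08 to over 0.15 N m. The thread does not turn back when let go. Latch: dark steel leaf 62 x 18 x 2 mm, nose over the front edge.
- cabinet: Plywood parts cabinet, 200 mm deep (x), 260 mm wide (y), 150 mm high, fixed to the bench, drawers shut. Origin: centre of its underside; its front faces -x. The latch lies on the middle of its top, at the front edge. The screw's axis is at x = -52 mm, y = 0; with the screw home the top of its head is 157 mm above the bench.
- stand: Dark wooden tool stand fixed to the bench, 56 mm (x) by 150 mm (y) by 50 mm high, origin at the centre of its underside, with two upright through holes 18 mm wide at y = -40 and +40 mm. A tool hangs in a hole by its ferrule, which rests on the stand's top; the lower ends of screwdriver and bradawl are then 4 mm above the bench.
- stand_hole0 (a point): Centre of the mouth of the stand's hole at y = -40 mm, level with its top (50 mm above the bench). It holds the screwdriver or the bradawl.
- stand_hole1 (a point): Centre of the mouth of the stand's other hole, at y = +40 mm.
- bradawl: Bradawl hanging in the other hole of the stand: round pear-shaped wooden handle 36 mm thick, 115 mm long over all, thin pointed round shank 6 mm across. Origin at its point. Not needed.
- paperweight: Squat bronze paperweight, 62 mm across, 36 mm high, 0.55 kg, loose on the back part of the cabinet's top. Origin at the centre of its underside. Not needed.
- knockout_block: Dark steel nib knockout block, 50 by 75 by 40 mm high, 0.9 kg, with three holes in its top, loose on the back part of the cabinet's top. Origin at the centre of its underside. Not needed.
- nib_tray: Cork-lined aluminium tray, 110 by 170 mm, 18 mm high, with nibs and a jade pen lying in it, loose on the bench. Origin at the centre of its underside. Not needed.
Not all that is in view belongs to the job. What is shaped like the screwdriver but blue is not meant. Of the things that look like the stand, the larger one is meant.

How it is judged:
By the outcome, as a careful person would: the job done as asked, in the order asked, and still so for the second after the job is handed in, with the robot touching nothing.
It also fails if it takes over 72 s, if anything falls off the work surface, if the arm or the gripper's body presses on something with over 40 N, if the wrist force passes 120 N, or if a joint passes its speed limit or range.

## Working session

There is one attempt and no reset: what is moved stays moved. The work goes in short steps, Python scripts to look and compute and a tool call to move; the robot and the scene stay as the last step left them, time stands still between calls to the robot, and variables do not carry over. Pictures are saved under pics/ and viewed, and the job is handed in when it is done.

Besides the shell and the picture viewer there is one more tool, called after "Call:" as a command line: name --argument value ..., lists and objects as JSON in quotes. drive_tool: Moves the arm, as the interface text tells. Its arguments: {"type":"object","properties":{"moves":{"type":"array"}},"required":["moves"]}

```bash
mkdir -p pics
python3 - <<'E'
from workcell import *
import cv2,numpy as np
s=get_state(); print(s)
for n in ["scene","top","wrist"]:
    c=calibration(n); print(n,c)
    cv2.imwrite(f"pics/{n}0.png",read_camera(n)[:,:,::-1])
E
```

```text
{'clock': 0.0, 'joint_pos': array([ 1.02887334e+00,  1.59094527e-01,  1.59821147e+00,  1.76658511e-05,
        1.38619117e+00, -2.10099776e-01]), 'qd': array([-0.000975  , -0.00092774,  0.00068812,  0.00062172,  0.00011374,
       -0.00154973]), 'effort': array([-1.08199347e-03, -3.85580349e+01, -3.22104120e+01,  7.00132409e-02,
        3.78355861e-02, -1.23512800e-04]), 'position': array([187.00350788, 543.08532798, 213.603773  ]), 'tcp_rot': array([ 1.65153021e-01,  9.86267496e-01, -8.82540137e-04, -3.57755903e-04]), 'force': array([ 1.29884084,  0.38786078, -0.28011599]), 'moment': array([ 0.00373051, -0.01097846,  0.02967177]), 'opening': 92.0181376341833}
scene {'fx': 482.3496972843573, 'fy': 482.3496972843573, 'cx': 287.36962895860546, 'cy': 208.34163243572232, 'k1': -0.04063099633056519, 'world_from_camera': array([[ 8.37905792e-01,  3.63833214e-01, -4.06865181e-01,
         1.01449632e+03],
       [ 5.45809953e-01, -5.55365109e-01,  6.27424171e-01,
        -7.49867549e+02],
       [ 2.31902698e-03, -7.47793413e-01, -6.63927431e-01,
         8.66088406e+02],
       [ 0.0000000
[... 368 characters left out ...]

        -4.87448249e+01],
       [ 6.86007795e-03, -3.21254354e-02, -9.99460302e-01,
         1.15010294e+03],
       [ 0.00000000e+00,  0.00000000e+00,  0.00000000e+00,
         1.00000000e+00]])}
wrist {'fx': 312.62790418493597, 'fy': 312.62790418493597, 'cx': 276.7625804784899, 'cy': 206.55346134808303, 'k1': -0.061089401564271444, 'world_from_camera': array([[ 3.26505425e-01,  9.03868884e-01,  2.76433080e-01,
         1.07217040e+02],
       [ 9.45193790e-01, -3.11701752e-01, -9.72147963e-02,
         5.70340362e+02],
       [-1.70475403e-03,  2.93023989e-01, -9.56103569e-01,
         3.82787988e+02],
       [ 0.00000000e+00,  0.00000000e+00,  0.00000000e+00,
         1.00000000e+00]])}
```

View pics/scene0.png

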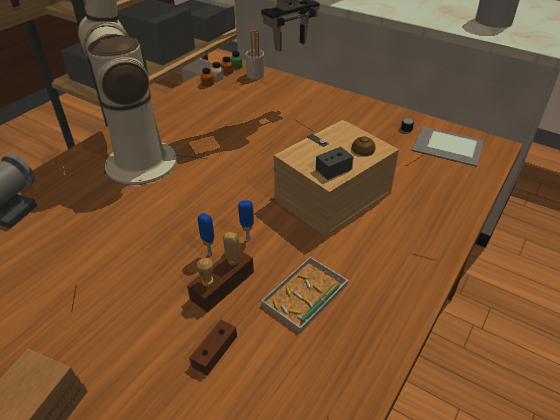

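View pics/top0.png

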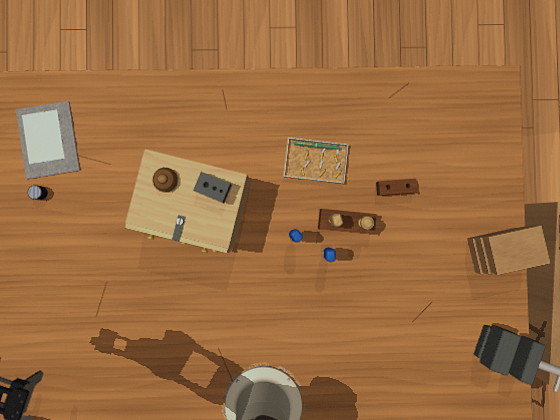

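View pics/wrist0.png

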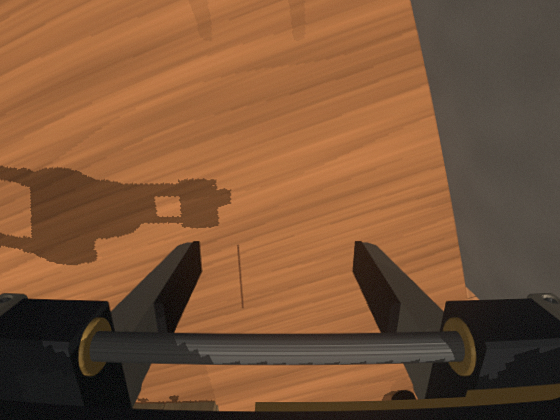

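The top view shows the larger stand at about (350,221) and a smaller look-alike at (398,187). Two tools stand in the larger stand, at (336,219) and (367,222), and two blue decoys at (296,236) and (330,254). The cabinet is at (188,200), with the latch at (180,226). Next I'll measure and enlarge.

```bash
cat > h.py <<'E'
from workcell import *
import cv2,numpy as np
def K(c): return np.array([[c['fx'],0,c['cx']],[0,c['fy'],c['cy']],[0,0,1.]])
def D(c): return np.array([c['k1'],0,0,0,0.])
def ray(c,uv):
    p=cv2.undistortPoints(np.array(uv,float).reshape(-1,1,2),K(c),D(c)).reshape(-1,2)
    T=c['world_from_camera']; d=np.c_[p,np.ones(len(p))]@T[:3,:3].T
    return T[:3,3],d
def atz(c,uv,z):
    o,d=ray(c,uv); return o+d*((z-o[2])/d[:,2])[:,None]
def proj(c,P):
    T=np.linalg.inv(c['world_from_camera']); 
    r,_=cv2.Rodrigues(T[:3,:3]); return cv2.projectPoints(np.array(P,float).reshape(-1,1,3),r,T[:3,3],K(c),D(c))[0].reshape(-1,2)
def crop(img,x0,y0,x1,y1,f,fn):
    cv2.imwrite(fn,cv2.resize(img[y0:y1,x0:x1,::-1],None,fx=f,fy=f,interpolation=cv2.INTER_CUBIC))
E
python3 - <<'E'
from h import *
t=read_camera("top"); ct=calibration("top")
crop(t,270,180,430,280,5,"pics/top_st.png"); crop(t,110,140,260,260,5,"pics/top_cab.png")
for tg in ["screwdriver","bradawl","stand","cabinet","latch","screw_head"]:
    for m in masks_of("top",tg)[:4]:
        r=m['rect']; print("top",tg,round(m['p'],2),np.round(r,1), cv2.minAreaRect(np.argwhere(m['mask'])[:,::-1].astype(np.float32)) , np.round(atz(ct,[r[:2]],{'screwdriver':175,'bradawl':110,'stand':50,'cabinet':150,'latch':155,'screw_head':158}[tg]),1))
s=read_camera("scene"); crop(s,160,180,320,300,5,"pics/sc_st.png"); crop(s,260,110,410,220,5,"pics/sc_cab.png")
for tg in ["screwdriver","bradawl","stand","screw_head"]:
    for m in masks_of("scene",tg)[:4]: print("scene",tg,round(m['p'],2),np.round(m['rect'],1))
E
```

```text
top screwdriver 0.65 [301.  231.9  16.6  15.9] ((298.1000061035156, 233.2000274658203), (12.074766159057617, 14.310833930969238), 63.43495178222656) [[ 482.1 -104.9  175. ]]
top screwdriver 0.51 [329.3 256.6  11.   12.2] ((329.0, 254.5), (13.0, 12.0), 90.0) [[ 422.1 -171.8  175. ]]
top bradawl 0.45 [369.4 224.1  14.   12.8] ((366.5, 223.0), (13.435027122497559, 13.435027122497559), 45.0) [[ 497.8 -284.3  110. ]]
top stand 0.82 [350.6 222.   61.3  23. ] ((347.3770446777344, 220.85247802734375), (56.13215637207031, 21.18536376953125), 5.19442892074585) [[ 503.4 -247.    50. ]]
top stand 0.72 [188.2 201.  119.7 102.6] ((187.558837890625, 203.2647247314453), (111.3238525390625, 86.58522033691406), 14.03624439239502) [[566.  192.3  50. ]]
top stand 0.64 [399.  184.8  40.3  19.6] ((396.15863037109375, 186.40345764160156), (15.446460723876953, 40.27705764770508), 85.2363510131836) [[ 602.8 -380.6   50. ]]
top cabinet 0.9 [189.7 201.1 122.6 100.9] ((188.14706420898438, 203.41177368164062), (112.05144500732422, 86.58522033691406), 14.03624439239502) [[560.7 166.7 150. ]]
top cabinet 0.47 [167
[... 461 characters left out ...]
5.7500305175781, 223.25003051757812), (12.727920532226562, 12.020814895629883), 45.0) [[ 497.2 -268.4  155. ]]
top screw_head 0.74 [179.9 228.9  15.1  26.4] ((178.20590209960938, 228.176513671875), (7.761139392852783, 26.436382293701172), 14.03624439239502) [[492.8 189.2 158. ]]
scene screwdriver 0.85 [233.  247.4  18.4  31.2]
scene screwdriver 0.85 [208.9 232.   14.9  47.2]
scene screwdriver 0.62 [265.1 254.9  22.3  39.6]
scene screwdriver 0.17 [303.3 295.   83.8  77. ]
scene bradawl 0.9 [204.9 271.9  19.8  31.5]
scene stand 0.89 [212.7 347.6  48.3  52.3]
scene stand 0.84 [222.  282.2  65.6  60.7]
scene screw_head 0.45 [220.4 282.5  66.6  60. ]
scene screw_head 0.4 [231.1 247.4  22.7  34.5]
```

View pics/top_st.png

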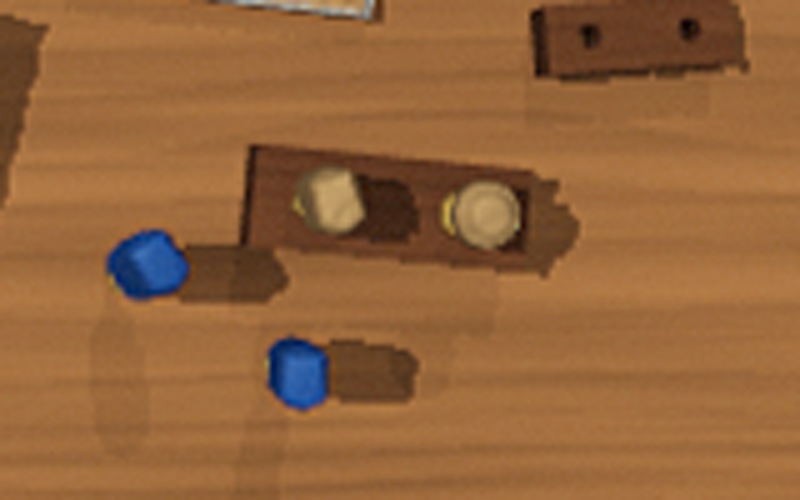

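View pics/top_cab.png

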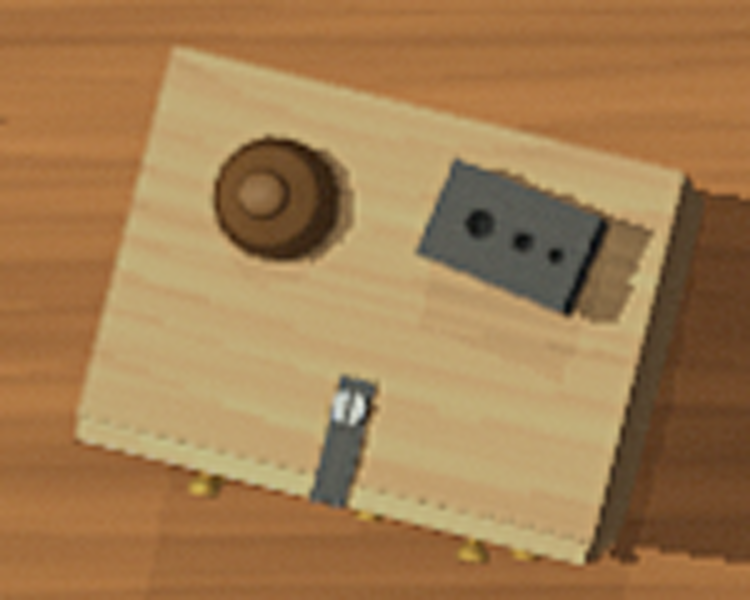

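View pics/sc_st.png

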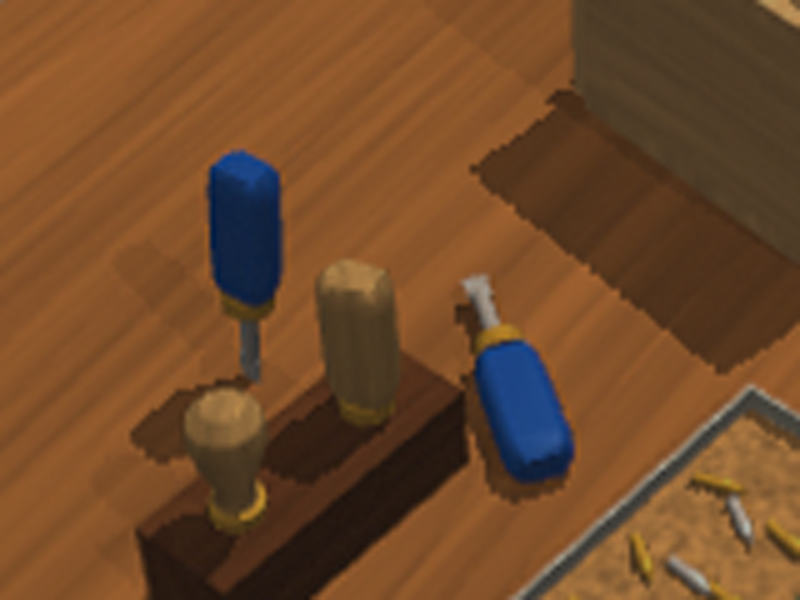

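View pics/sc_cab.png

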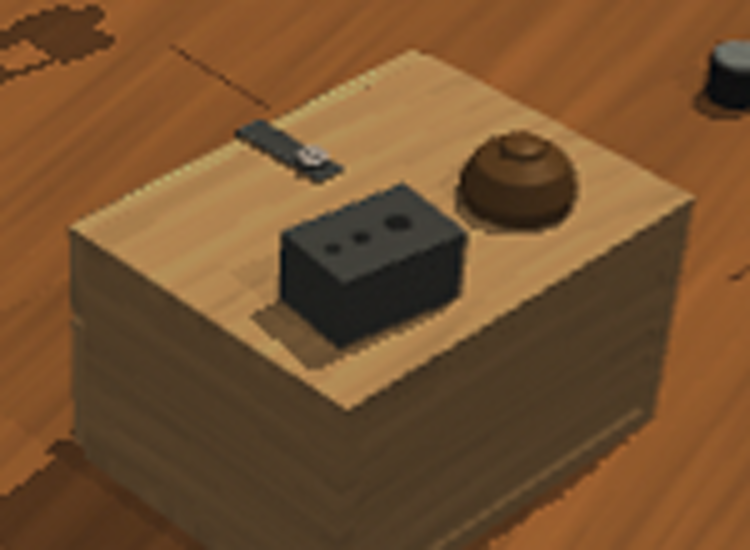

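The first pictures showed both blue screwdrivers upright. In the later scene crop, one lies on the bench at scene (265,255), so they are toppling on their own. The wooden, flattened tool at top (336,219) / scene (232,247) is the screwdriver: it's taller, with a long oval handle. The pear-shaped one at top (367,222) is the bradawl. I'll look again once the blue ones settle.

Run:
```python
from h import *
print(get_state()['clock'])
t=read_camera("top"); ct=calibration("top")
s=read_camera("scene")
crop(t,270,180,430,280,5,"pics/top_st2.png")
crop(s,160,180,320,300,5,"pics/sc_st2.png")
# cabinet points: screw in top
print("screw",atz(ct,[(110+349/5,140+406/5)],158.5))
# cabinet corners at z150
cc=[(175,47),(687,176),(588,562),(78,440)]
P=atz(ct,[(110+a/5-.4,140+b/5-.4) for a,b in cc],150);print(P.round(1)); print(P.mean(0), [np.linalg.norm(P[i]-P[(i+1)%4]) for i in range(4)])
# stand corners
cc=[(250,147),(532,172),(527,268),(245,245)]
P=atz(ct,[(270+a/5-.4,180+b/5-.4) for a,b in cc],50);print(P.round(1)); print(P.mean(0), [np.linalg.norm(P[i]-P[(i+1)%4]) for i in range(4)])
print("sd top",atz(ct,[(270+333/5,180+200/5)],133),"br",atz(ct,[(270+485/5,180+214/5)],115))
```

```text
0.75
screw [[511.58064334 189.23572664 158.5       ]]
[[690.9 277.  150. ]
 [624.   25.1 150. ]
 [434.5  75.6 150. ]
 [497.7 324.8 150. ]]
[561.7560878  175.62102383 150.        ] [np.float64(260.63181950176954), np.float64(196.07194909551265), np.float64(257.1160294530713), np.float64(199.05001867944645)]
[[ 539.8 -163.4   50. ]
 [ 524.2 -316.3   50. ]
 [ 472.2 -312.5   50. ]
 [ 486.7 -159.9   50. ]]
[ 505.71719334 -238.04840857   50.        ] [np.float64(153.6834421613779), np.float64(52.11699159624958), np.float64(153.35564520187035), np.float64(53.19598187779397)]
sd top [[ 509.44122947 -196.9781492   133.        ]] br [[ 501.26590249 -277.0805588   115.        ]]
```

View pics/top_st2.png

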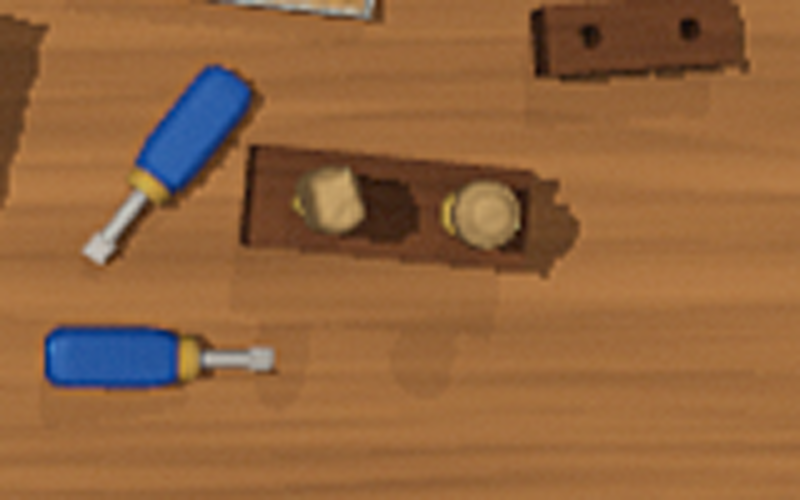

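View pics/sc_st2.png

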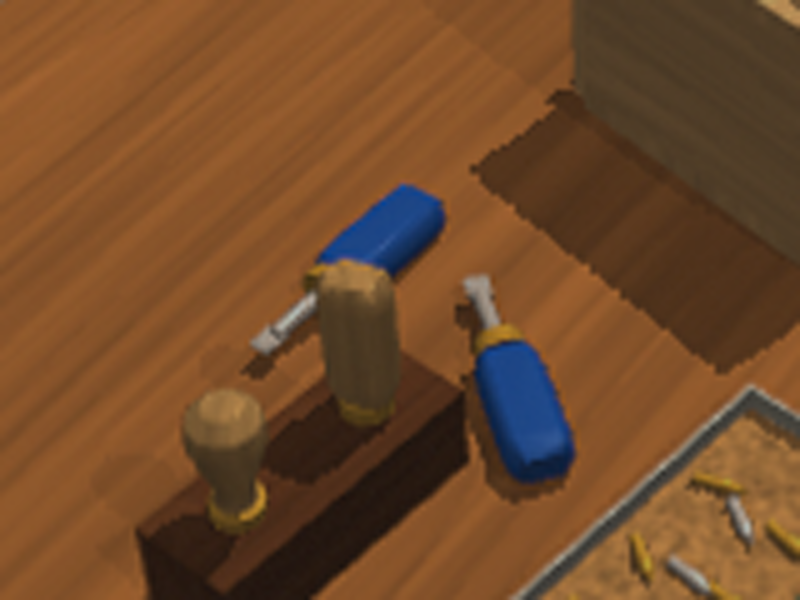

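Both blue screwdrivers now lie on the bench, at top (303,207) and (301,251), clear of the stand. The stand centre comes out at about (506,-238) with yaw -5.8°, so the screwdriver's hole is near (510,-198). That agrees with the measured tool top at (509,-197). The screw is near (512,189). I'll move above the screwdriver for a wrist view.

Call:
drive_tool --moves '[{"hand": 9, "offset": [5, -12, 8], "roll": 0}, {"hand": 9, "offset": [32.2, -74.1, 8], "roll": 0}, {"hand": 9, "offset": [32.2, -74.1, 8], "roll": 0}, {"hand": 9, "offset": [32.2, -74.1, 8], "roll": 0}, {"hand": 9, "offset": [32.2, -74.1, 8], "roll": 0}, {"hand": 9, "offset": [32.2, -74.1, 8], "roll": 0}, {"hand": 9, "offset": [32.2, -74.1, 8], "roll": 0}, {"hand": 9, "offset": [32.2, -74.1, 8], "roll": 0}, {"hand": 9, "offset": [32.2, -74.1, 8], "roll": 0}, {"hand": 9, "offset": [32.2, -74.1, 8], "roll": 0}, {"hand": 9, "offset": [32.2, -74.1, 8], "roll": 0}, {"hand": 9, "offset": [32.2, -74.1, 8], "roll": 0}, {"hand": 9, "offset": [32.2, -74.1, 8], "roll": 0}, {"hand": 9, "offset": [32.2, -74.1, 8], "roll": 0}, {"hand": 9, "offset": [32.2, -74.1, 8], "roll": 0}, {"hand": 9, "offset": [32.2, -74.1, 8], "roll": 0}, {"hand": 9, "offset": [32.2, -74.1, 8], "roll": 0}, {"hand": 9, "offset": [32.2, -74.1, 8], "roll": 0}, {"hand": 9, "offset": [32.2, -74.1, 8], "roll": 0}, {"hand": 9, "offset": [32.2, -74.1, 8], "roll": 0}]'

```text
clock: 2.52
position: [510.0, -201.2, 294.5]
tcp_rot: [0.166, 0.986, -0.001, 0.0]
force: [0.0, 0.4, -0.1]
opening: 90.2
```

Run:
```python
from h import *
c=calibration("wrist"); s=get_state(); w=read_camera("wrist"); print(s['position'],s['joint_pos'].round(3))
cv2.imwrite("pics/w1.png",w[:,:,::-1])
print(proj(c,[[509.8,-198,133],[509.8,-198,60],[509.8,-198,50]]))
for m in masks_of("wrist","screwdriver")[:4]: print(m['p'],m['rect'])
```

```text
[ 510.03567767 -201.23984599  294.53532627] [-5.960e-01  4.600e-02  1.561e+00 -1.000e-03  1.533e+00 -1.832e+00]
[[280.25018776 190.35812447]
 [279.71131671 176.76907965]
 [279.65143672 175.26054069]]
0.9 [336.1, 165.2, 49.5, 80.3]
0.56 [322.1, 85.5, 96.6, 42.6]
```

View pics/w1.png

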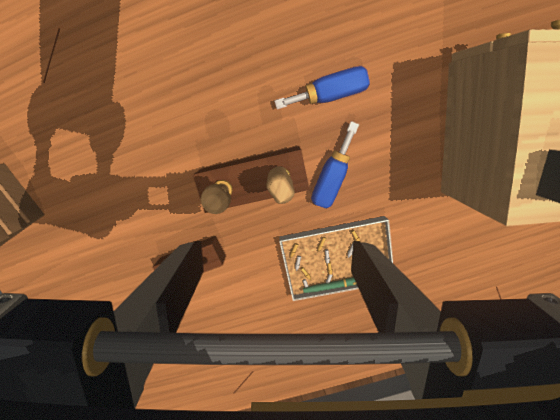

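The wrist view shows the screwdriver handle at (281,185), the bradawl at (214,198), and the blue ones at (340,85) and (335,180). I'll enlarge it.

Run:
```python
from h import *
w=cv2.imread("pics/w1.png")[:,:,::-1]
crop(w,250,150,330,210,10,"pics/w1c.png")
```

```text
(no output)
```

View pics/w1c.png

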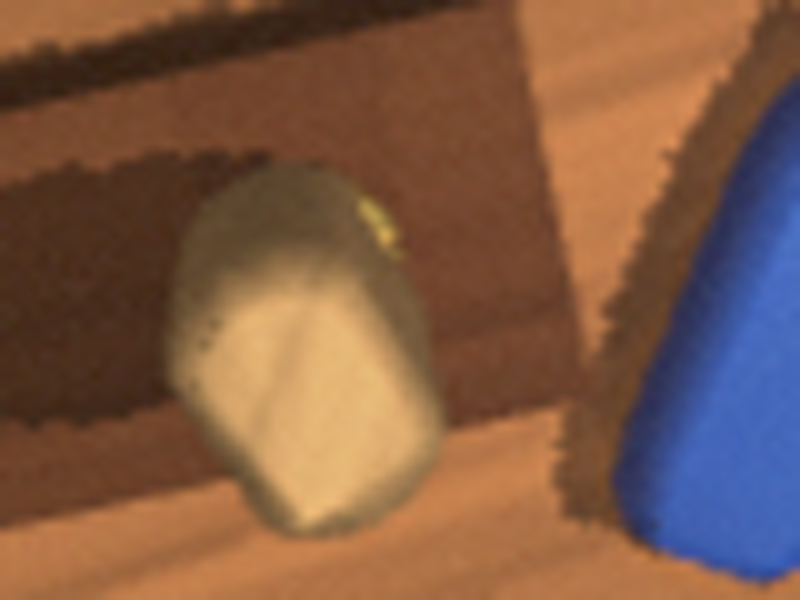

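Run:
```python
from h import *
c=calibration("wrist")
for a,b in [((370,270),(440,420)),((180,370),(270,510)),((190,350),(300,530))]:
    P=atz(c,[(250+a[0]/10,150+a[1]/10),(250+b[0]/10,150+b[1]/10)],128); d=P[1]-P[0]; print(P.round(1),np.degrees(np.arctan2(d[1],d[0])))
```

```text
[[ 498.9 -186.   128. ]
 [ 517.4 -184.1  128. ]] 5.8076871242415224
[[ 502.6 -209.3  128. ]
 [ 521.  -205.2  128. ]] 12.439050075702358
[[ 500.8 -207.5  128. ]
 [ 524.3 -202.8  128. ]] 11.226447830336697
```

Call:
drive_tool --moves '[{"hand": 6, "offset": [0, 0.3, -3], "roll": 7}, {"hand": 6, "offset": [0, 0.3, -6], "roll": 14}, {"hand": 6, "offset": [0, 0.3, -8], "roll": 21}, {"hand": 6, "offset": [0, 0.3, -9.5], "roll": 28}, {"hand": 6, "offset": [0, 0.3, -9.5], "roll": 28}, {"hand": 6, "offset": [0, 0.3, -9.5], "roll": 28}]'

```text
clock: 3.12
position: [508.8, -193.2, 199.3]
tcp_rot: [-0.077, 0.997, 0.001, -0.001]
force: [0.8, -0.2, 0.3]
opening: 60.0
```

Run:
```python
from h import *
c=calibration("wrist"); s=get_state(); w=read_camera("wrist"); print(s['position'],s['joint_pos'].round(3),s['tcp_rot'].round(4),s['opening'])
cv2.imwrite("pics/w2.png",w[:,:,::-1])
p=proj(c,[[509.8,-198,133]])[0];print(p)
x,y=int(p[0]),int(p[1]);crop(w,x-50,y-40,x+50,y+35,8,"pics/w2c.png");print(x-50,y-40)
```

```text
[ 508.75854017 -193.19667298  199.32767467] [-0.585  0.092  1.7    0.     1.351 -2.31 ] [-7.71e-02  9.97e-01  6.00e-04 -6.00e-04] 59.95484776971099
[270.65396419 221.71067647]
220 181
```

View pics/w2c.png

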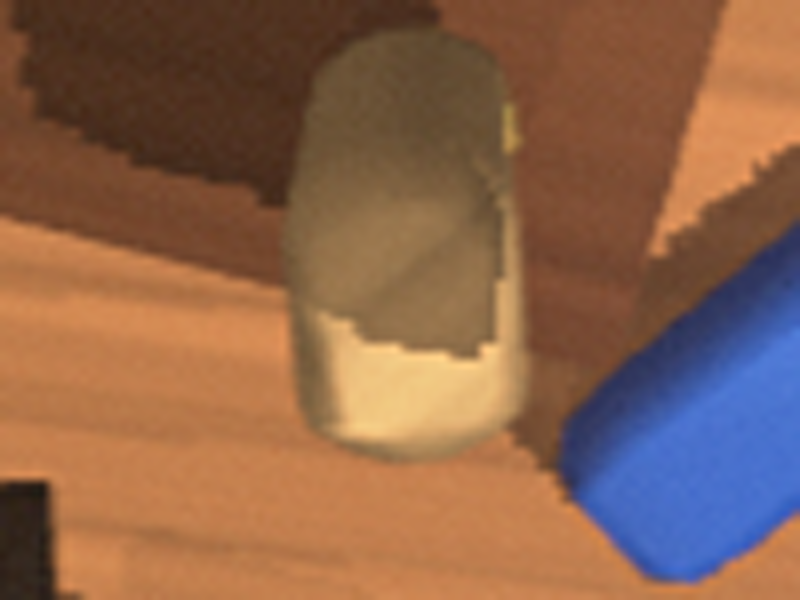

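Run:
```python
from h import *
c=calibration("wrist"); 
f=lambda a:(220+a[0]/8-.4,181+a[1]/8-.4)
for a,b,z in [((515,180),(525,390),118),((320,320),(338,430),132),((490,190),(520,380),132),((290,240),(306,410),118)]:
    P=atz(c,[f(a),f(b)],z); d=P[1]-P[0]; print(P.round(1),np.degrees(np.arctan2(d[1],d[0])))
print(atz(c,[f((290,300)),f((522,300))],118))
print(c['world_from_camera'][:3,0])
```

```text
[[ 498.5 -189.6  118. ]
 [ 521.6 -184.8  118. ]] 11.79739473325081
[[ 512.  -207.6  132. ]
 [ 523.5 -204.2  132. ]] 16.627155621021213
[[ 495.9 -192.8  132. ]
 [ 515.3 -186.7  132. ]] 17.60798887709328
[[ 508.7 -212.   118. ]
 [ 527.5 -207.8  118. ]] 12.769845532903087
[[ 515.30980069 -211.14349154  118.        ]
 [ 511.53212248 -186.72788247  118.        ]]
[-1.52807423e-01  9.88255985e-01 -4.36562051e-07]
```

Call:
drive_tool --moves '[{"hand": 6, "offset": [0.1, -0.4, 0], "roll": 4}, {"hand": 6, "offset": [0.1, -0.4, 0], "roll": 4}, {"hand": 6, "offset": [0.1, -0.4, -2], "roll": 4}, {"hand": 6, "offset": [0.1, -0.4, -4], "roll": 4}, {"hand": 6, "offset": [0.1, -0.4, -6], "roll": 4}, {"hand": 6, "offset": [0.1, -0.4, -8], "roll": 4}, {"hand": 6, "offset": [0.1, -0.4, -10], "roll": 4}, {"hand": 6, "offset": [0.1, -0.4, -12], "roll": 4}, {"hand": 6, "offset": [0.1, -0.4, -12], "roll": 4}, {"hand": 6, "offset": [0.1, -0.4, -12], "roll": 4}]'

```text
clock: 4.0
position: [510.3, -198.1, 80.0]
tcp_rot: [-0.112, 0.994, 0.0, -0.0]
force: [0.3, -0.8, -0.2]
opening: 60.0
```

Run:
```python
from h import *
c=calibration("wrist"); s=get_state(); w=read_camera("wrist"); print(s['position'],s['joint_pos'].round(3),s['tcp_rot'].round(4),s['opening'],s['force'],s['moment'])
cv2.imwrite("pics/w3.png",w[:,:,::-1])
```

```text
[ 510.2801982  -198.14596582   79.98067529] [-0.591  0.233  1.793  0.     1.116 -2.387] [-1.121e-01  9.937e-01  2.000e-04 -2.000e-04] 60.01302638388769 [ 0.25717911 -0.83645789 -0.22890384] [ 0.03712518  0.02788337 -0.0057295 ]
```

View pics/w3.png

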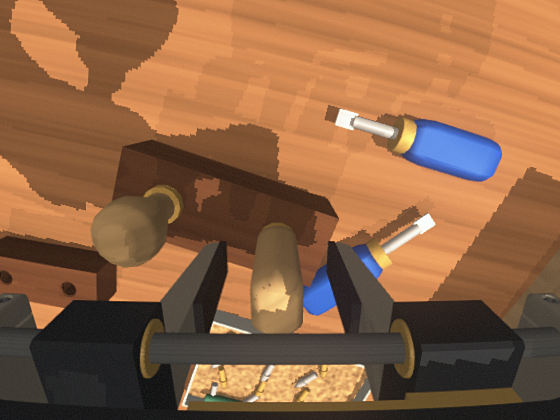

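The handle stands at (277,285), centred between the fingers and clear of the bradawl at (130,230). Closing now.

Call:
drive_tool --moves '[{"hand": 1.5, "offset": [0, 0, 0], "roll": 0}, {"hand": 1.5, "offset": [0, 0, 0], "roll": 0}, {"hand": 1.5, "offset": [0, 0, 0], "roll": 0}, {"hand": 1.5, "offset": [0, 0, 0], "roll": 0}, {"hand": 1.5, "offset": [0, 0, 0], "roll": 0}, {"hand": 1.5, "offset": [0, 0, 0], "roll": 0}, {"hand": 1.5, "offset": [0, 0, 0], "roll": 0}, {"hand": 1.5, "offset": [0, 0, 0], "roll": 0}]'

```text
clock: 4.72
position: [510.4, -198.4, 79.8]
tcp_rot: [-0.113, 0.994, -0.0, 0.0]
force: [-1.2, -0.2, 2.4]
opening: 23.4
```

Run:
```python
from h import *
c=calibration("wrist"); s=get_state(); w=read_camera("wrist"); print(s['position'],s['tcp_rot'].round(4),s['opening'],s['force'],s['moment'])
cv2.imwrite("pics/w4.png",w[:,:,::-1])
```

```text
[ 510.41230409 -198.43132487   79.84791596] [-1.131e-01  9.936e-01 -1.000e-04  1.000e-04] 23.428560696287505 [-1.18859122 -0.20847677  2.38203095] [ 0.15044446  0.1337517  -0.02637074]
```

View pics/w4.png

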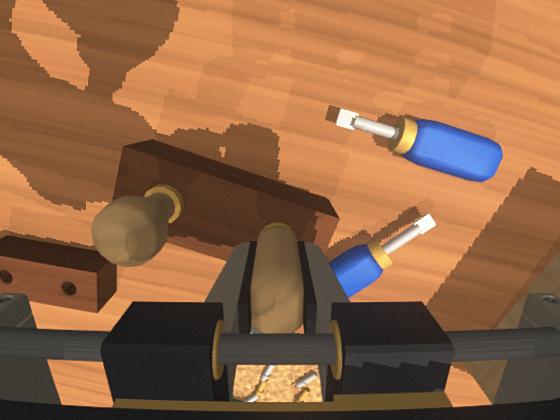

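Gripped at 23.4 mm, which matches the flats. Lifting straight up, then going beside the screw.

Call:
drive_tool --moves '[{"hand": 1.5, "offset": [0, 0, 1], "roll": 0}, {"hand": 1.5, "offset": [0, 0, 3], "roll": 0}, {"hand": 1.5, "offset": [0, 0, 5], "roll": 0}, {"hand": 1.5, "offset": [0, 0, 8], "roll": 0}, {"hand": 1.5, "offset": [0, 0, 12], "roll": 0}, {"hand": 1.5, "offset": [0, 0, 16], "roll": 0}, {"hand": 1.5, "offset": [0, 0, 20], "roll": 0}, {"hand": 1.5, "offset": [0, 3, 20], "roll": 0}, {"hand": 1.5, "offset": [0, 7, 20], "roll": 0}, {"hand": 1.5, "offset": [0, 11, 20], "roll": 0}, {"hand": 1.5, "offset": [0, 15, 20], "roll": 0}, {"hand": 1.5, "offset": [0, 19, 20], "roll": 0}, {"hand": 1.5, "offset": [0, 23, 20], "roll": 0}, {"hand": 1.5, "offset": [0, 27, 20], "roll": 0}, {"hand": 1.5, "offset": [0, 31, 20], "roll": 0}, {"hand": 1.5, "offset": [0, 34, 20], "roll": 0}, {"hand": 1.5, "offset": [0, 34.5, 20], "roll": 0}, {"hand": 1.5, "offset": [0, 34.5, 20], "roll": 0}, {"hand": 1.5, "offset": [0, 34.5, 20], "roll": 0}]'

```text
clock: 6.35
position: [510.2, 146.1, 279.6]
tcp_rot: [-0.113, 0.994, -0.0, -0.0]
force: [0.8, 0.4, -1.2]
opening: 23.8
```

Run:
```python
from h import *
c=calibration("wrist"); s=get_state(); w=read_camera("wrist"); print(s['clock'],s['position'],s['tcp_rot'].round(4),s['opening'],s['force'],s['moment'])
cv2.imwrite("pics/w5.png",w[:,:,::-1])
print(proj(c,[[511.6,189.2,158.5]]), "tip", proj(c,[s['position']-[0,0,75.8]]))
t=read_camera("top"); cv2.imwrite("pics/t5.png",t[:,:,::-1])
```

```text
6.35 [510.15825995 146.09469947 279.56289845] [-1.133e-01  9.936e-01 -4.000e-04 -2.000e-04] 23.8407712555785 [ 0.80094629  0.44400205 -1.19609112] [ 0.0029306  -0.0166805  -0.00986707]
[[319.43241363 213.03307098]] tip [[276.82087425 217.42869954]]
```

View pics/w5.png

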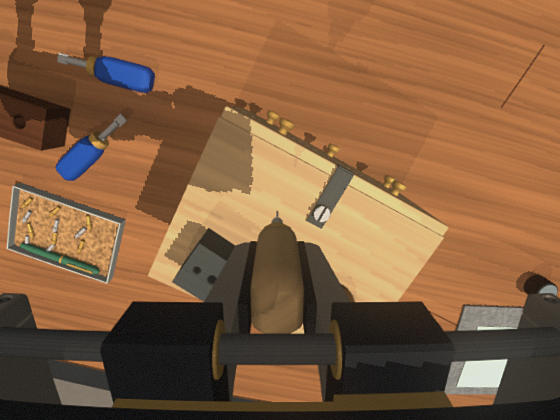

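Run:
```python
from h import *
w=cv2.imread("pics/w5.png")[:,:,::-1]
crop(w,260,190,340,250,10,"pics/w5c.png")
t=cv2.imread("pics/t5.png")[:,:,::-1]; crop(t,140,190,240,265,8,"pics/t5c.png")
```

```text
(no output)
```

View pics/w5c.png

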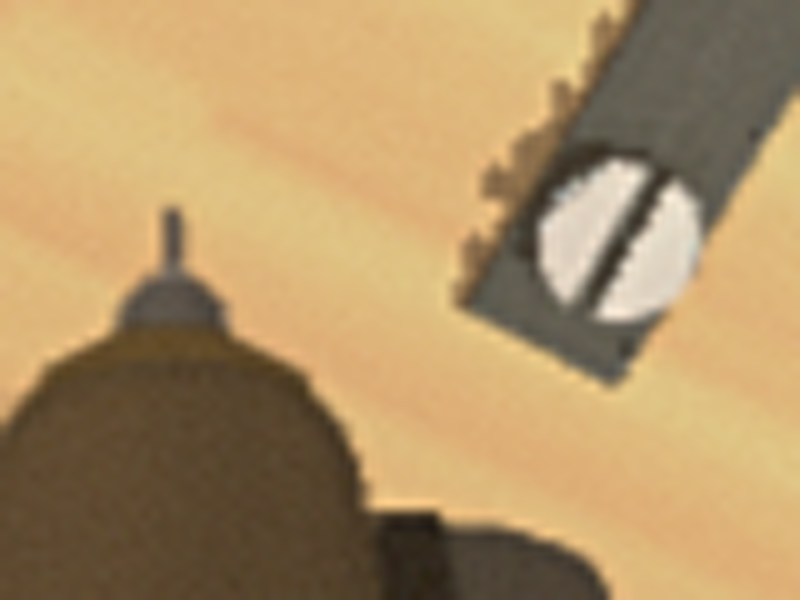

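View pics/t5c.png

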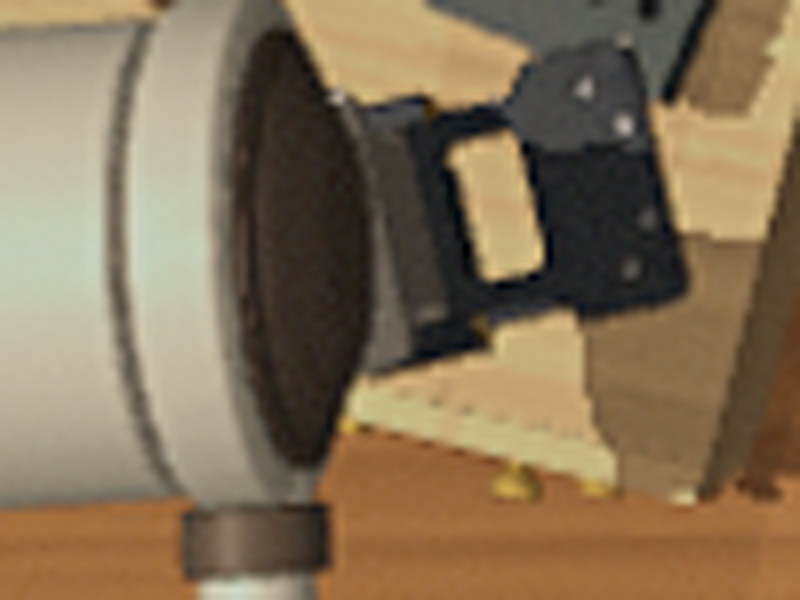

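The wrist crop shows the screw head at (321.5,213.5). Its slot runs from (326,206) to (318,221). The blade is edge-on at column 276.8, and its near end corner is at row 210.

Run:
```python
from h import *
c=calibration("wrist"); s=get_state()
f=lambda a:(260+a[0]/10-.45,190+a[1]/10-.45)
for z in (157.5,158.5):
    print("head",atz(c,[f((619,240))],z))
P=atz(c,[f((588,312)),f((665,170))],158);d=P[0]-P[1];print(P,np.degrees(np.arctan2(d[1],d[0])),np.linalg.norm(d))
P=atz(c,[f((700,240)),f((537,240)),f((619,158)),f((619,325))],157);print(np.linalg.norm(P[0]-P[1]),np.linalg.norm(P[2]-P[3]))
x,y,_,_=s['tcp_rot']; tx=np.array([2*x*x-1,2*x*y,0]); tip=s['position']-[0,0,75.8]
for a in (-4,0,6,8): print(a,proj(c,[tip+a*tx]), "up14",proj(c,[tip+a*tx+[0,0,14]]))
print(tx, f((172,207)), atz(c,[f((172,207))],tip[2])-6*tx, tip)
```

```text
head [[512.33055528 190.67290104 157.5       ]]
head [[512.04103046 190.45212794 158.5       ]]
[[520.0968661  189.54630608 158.        ]
 [504.25539372 193.05075389 158.        ]] -12.474065912087584 16.224469220033512
16.07778230523282 17.327877671542023
-4 [[276.85807649 221.96198147]] up14 [[276.86533698 227.99633004]]
0 [[276.85445218 217.41542842]] up14 [[276.86155437 223.23245436]]
6 [[276.84894842 210.51634342]] up14 [[276.8558055  215.99810389]]
8 [[276.84709578 208.1954025 ]] up14 [[276.85386907 213.56290488]]
[-0.97477278 -0.22319953  0.        ] (276.75, 210.25) [[510.1983359  145.15904435 203.77153411]] [510.40446242 145.28953393 203.77153411]
```

Call:
drive_tool --moves '[{"hand": 1.5, "offset": [0.2, 1.5, 0], "roll": -6}, {"hand": 1.5, "offset": [0.2, 3, 0], "roll": -12}, {"hand": 1.5, "offset": [0.2, 4.4, 0], "roll": -18}, {"hand": 1.5, "offset": [0.2, 4.4, -1], "roll": -24}, {"hand": 1.5, "offset": [0.2, 4.4, -2], "roll": -25.5}, {"hand": 1.5, "offset": [0.2, 4.4, -3], "roll": -25.5}, {"hand": 1.5, "offset": [0.2, 4.4, -3.5], "roll": -25.5}, {"hand": 1.5, "offset": [0.2, 4.4, -3.7], "roll": -25.5}, {"hand": 1.5, "offset": [0.2, 4.4, -3.7], "roll": -25.5}, {"hand": 1.5, "offset": [0.2, 4.4, -3.7], "roll": -25.5}, {"hand": 1.5, "offset": [0.2, 4.4, -3.7], "roll": -25.5}]'

```text
clock: 7.37
position: [512.7, 190.5, 243.3]
tcp_rot: [0.109, 0.994, 0.0, 0.001]
force: [0.2, 0.6, -1.4]
opening: 24.0
```

Run:
```python
from h import *
for i in range(3): s=get_state(); print(s['clock'],s['position'].round(2),s['tcp_rot'].round(4))
c=calibration("wrist"); s=get_state(); w=read_camera("wrist"); print(s['force'],s['moment'])
cv2.imwrite("pics/w6.png",w[:,:,::-1])
for i in range(2): read_camera("wrist"); s=get_state(); print(s['clock'],s['position'].round(2))
print(proj(c,[[512.1,190.4,158.5]]), "tip", proj(c,[s['position']-[0,0,75.8]]))
crop(w,247,190,307,235,13,"pics/w6c.png")
s2=read_camera("scene"); crop(s2,290,90,360,150,10,"pics/s6c.png")
```

```text
7.3667 [512.73 190.48 243.32] [1.09e-01 9.94e-01 1.00e-04 6.00e-04]
7.3667 [512.73 190.48 243.32] [1.09e-01 9.94e-01 1.00e-04 6.00e-04]
7.3667 [512.73 190.48 243.32] [1.09e-01 9.94e-01 1.00e-04 6.00e-04]
[ 0.15141874  0.56367162 -1.35893066] [ 0.01138355 -0.00383794 -0.00881894]
7.4667 [512.67 190.61 243.26]
7.5167 [512.57 190.65 243.13]
[[277.08597791 213.08587918]] tip [[277.51531654 216.90304928]]
```

View pics/w6c.png

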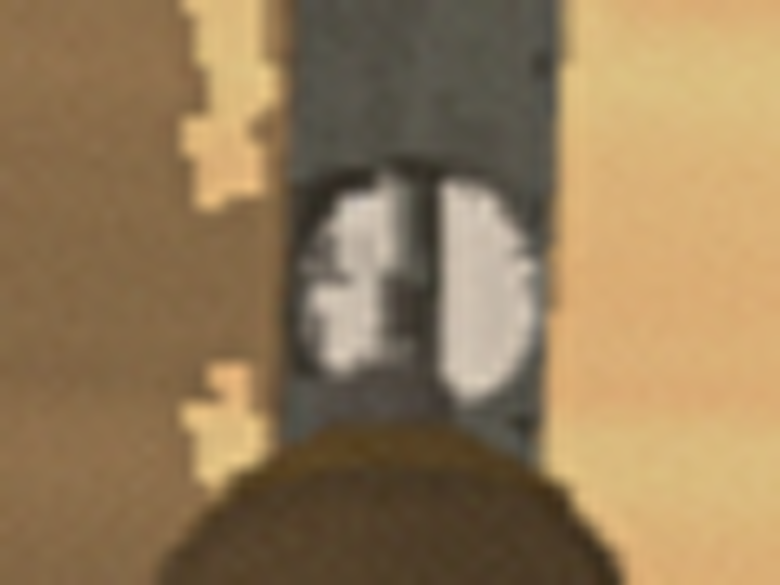

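View pics/s6c.png

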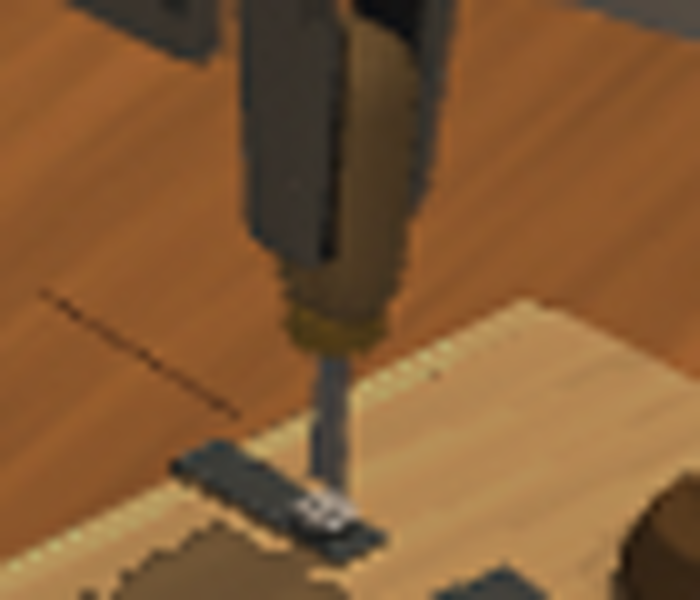

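Run:
```python
from h import *
w=cv2.imread("pics/w6.png")[:,:,::-1]
crop(w,265,198,292,220,28,"pics/w6d.png")
g=w[200:222,266:292].mean(2).astype(int)
print("     ",*range(266,292))
for i,r in enumerate(g): print(200+i,*r)
```

```text
266 267 268 269 270 271 272 273 274 275 276 277 278 279 280 281 282 283 284 285 286 287 288 289 290 291
200 130 105 105 89 79 78 73 80 78 79 73 76 84 83 80 77 76 74 75 79 82 82 80 99 164 176
201 169 126 103 88 81 81 78 81 80 76 77 77 80 80 81 78 77 78 76 80 83 82 83 100 161 176
202 173 126 94 84 82 76 74 77 78 72 69 56 51 56 60 65 70 72 77 80 84 81 81 96 160 175
203 173 128 96 86 78 63 55 46 45 55 96 77 53 51 44 73 79 71 72 75 80 82 82 98 158 175
204 174 130 94 66 55 47 43 57 71 89 137 121 87 60 69 160 146 134 109 77 74 76 79 94 159 174
205 110 107 91 68 52 43 61 145 176 187 181 133 90 57 66 174 190 174 183 118 73 72 66 99 162 175
206 102 103 90 66 49 48 92 181 196 192 183 131 88 55 65 172 193 190 194 144 94 73 63 105 160 175
207 99 106 90 66 46 76 144 185 189 187 181 132 89 57 65 170 193 192 190 184 135 79 72 107 160 172
208 103 104 93 64 55 92 113 172 175 173 187 139 91 59 63 169 190 187 185 190 175 115 79 106 160 173
209 102 102 89 59 70 84 112 172 174 170 187 138 91 70 67 166 190 190 187 183 156 114 87 126 162 174
210 103 102 89 63 98 106 111 167 177 170 160 122 93 77 69 170 192 
[... 405 characters left out ...]
189 186 181 188 188 130 152 170 172
215 103 104 81 60 97 112 173 189 185 170 108 70 59 53 83 173 191 188 184 183 186 164 113 153 171 170
216 103 103 83 57 74 107 176 190 189 170 122 94 87 59 83 171 191 190 185 185 189 149 99 152 172 168
217 102 101 82 57 57 103 177 191 152 140 112 97 81 62 85 173 194 189 188 188 168 113 85 154 171 170
218 124 103 80 63 51 70 117 136 101 81 77 74 74 65 86 173 193 192 188 186 138 88 93 156 171 170
219 126 100 80 75 77 75 83 82 74 72 74 69 68 64 67 123 183 194 188 141 93 78 94 158 169 170
220 128 98 77 76 83 81 76 77 72 78 74 73 69 69 61 75 134 143 114 85 78 75 98 157 170 169
221 132 104 74 76 82 77 76 76 71 73 78 73 69 67 60 63 90 87 79 79 80 77 94 161 173 169
```

View pics/w6d.png

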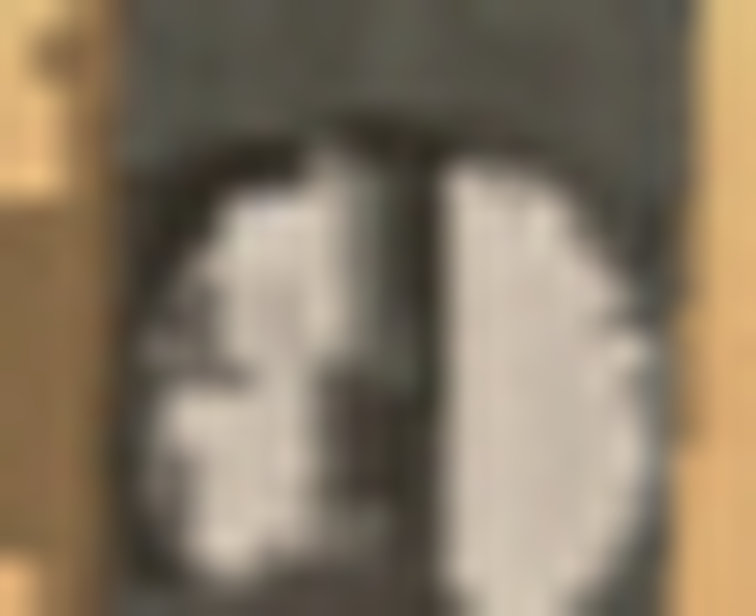

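The slot centre is at column 278.8 and the blade centre at 277.2, so the blade sits about 1.3 mm left. I'll shift and lower, then look again.

Call:
drive_tool --moves '[{"hand": 1.5, "offset": [-0.05, 0.14, -0.1], "roll": 0}, {"hand": 1.5, "offset": [-0.05, 0.14, -0.3], "roll": 0}, {"hand": 1.5, "offset": [-0.05, 0.14, -0.5], "roll": 0}, {"hand": 1.5, "offset": [-0.05, 0.14, -0.5], "roll": 0}, {"hand": 1.5, "offset": [-0.05, 0.14, -0.5], "roll": 0}]'

```text
clock: 7.98
position: [511.6, 192.0, 237.3]
tcp_rot: [0.109, 0.994, -0.0, -0.0]
force: [-0.8, -0.8, -1.5]
opening: 24.2
```

Run:
```python
from h import *
s=get_state(); w=read_camera("wrist"); print(s['position'],s['force'],s['moment'])
cv2.imwrite("pics/w7.png",w[:,:,::-1])
crop(w,265,198,292,220,28,"pics/w7d.png")
g=w[200:222,266:292].mean(2).astype(int)
print("     ",*range(266,292))
for i,r in enumerate(g): print(200+i,*r)
```

```text
[511.64758218 192.02876243 237.31055256] [-0.76396319 -0.8471784  -1.54746204] [-0.03654771  0.03029484 -0.02214139]
      266 267 268 269 270 271 272 273 274 275 276 277 278 279 280 281 282 283 284 285 286 287 288 289 290 291
200 110 82 72 82 81 83 84 81 76 74 76 80 80 76 79 82 81 81 83 82 83 82 99 167 179 179
201 109 85 61 75 78 79 85 82 77 78 79 79 78 80 77 83 81 82 85 84 81 82 97 165 178 177
202 110 85 60 73 79 84 85 85 81 72 78 79 81 75 78 79 84 83 85 84 81 77 98 166 178 178
203 108 86 80 82 80 79 77 79 76 77 79 80 81 75 76 74 77 81 83 83 80 83 96 161 177 176
204 106 88 85 79 77 78 75 76 78 77 77 77 81 79 78 79 74 74 79 84 78 80 97 162 176 173
205 106 86 79 82 78 74 78 76 75 72 79 79 81 75 78 74 75 78 82 83 82 86 112 165 177 174
206 99 74 77 83 79 75 77 71 60 48 47 49 52 52 65 71 72 75 81 82 82 85 111 165 174 172
207 105 78 70 61 55 50 47 54 90 107 87 58 49 61 99 87 74 68 77 83 79 81 110 162 174 172
208 106 76 54 50 48 44 68 125 137 162 114 62 50 83 163 145 144 104 71 74 76 78 105 157 175 171
209 107 77 52 48 47 72 112 170 183 182 120 65 53 86 176 190 180 165 107 70 76 83 131 16
[... 498 characters left out ...]
0 170
215 91 64 73 99 111 115 111 111 119 149 109 71 68 108 177 189 189 184 184 181 143 101 149 171 169 169
216 96 65 71 105 114 114 112 113 118 161 123 94 71 107 179 193 187 182 183 185 137 93 151 170 170 168
217 103 72 80 107 114 114 113 111 104 133 113 97 77 114 176 190 190 183 183 186 176 116 151 171 169 166
218 104 72 75 105 113 116 112 96 82 81 78 75 66 73 124 178 191 186 183 188 193 128 152 168 168 167
219 104 72 75 104 117 114 100 80 73 73 73 75 69 63 71 119 176 184 184 189 168 113 152 170 171 170
220 104 74 57 100 114 106 84 77 75 76 72 73 70 63 57 70 135 175 185 185 137 100 156 172 172 171
221 103 69 51 78 107 103 84 74 74 74 75 75 72 66 62 66 124 176 190 169 109 93 157 171 169 170
```

View pics/w7d.png

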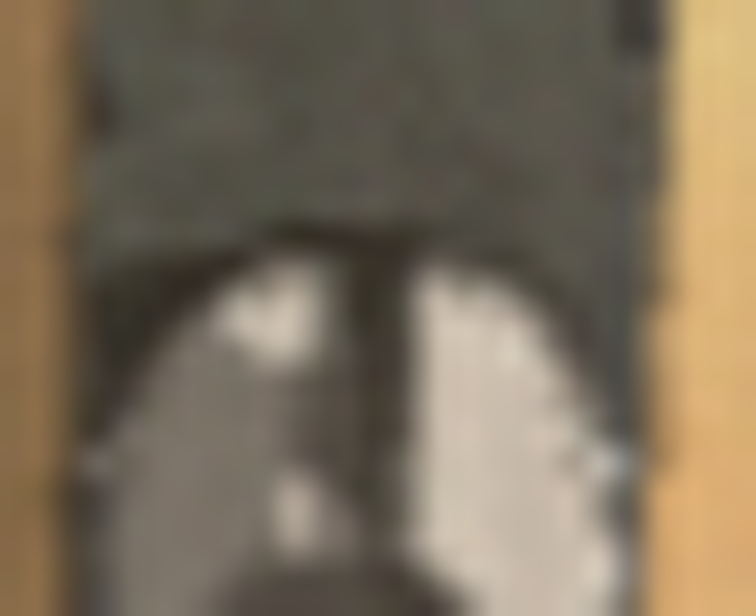

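Call:
drive_tool --moves '[{"hand": 1.5, "offset": [0, 0.06, -0.1], "roll": 0}, {"hand": 1.5, "offset": [0, 0.06, -0.2], "roll": 0}, {"hand": 1.5, "offset": [0, 0.06, -0.3], "roll": 0}, {"hand": 1.5, "offset": [0, 0.06, -0.3], "roll": 0}, {"hand": 1.5, "offset": [0, 0.06, -0.3], "roll": 0}]'

```text
clock: 8.45
position: [511.7, 192.6, 234.5]
tcp_rot: [0.109, 0.994, -0.0, -0.0]
force: [0.7, 0.4, -2.1]
opening: 23.9
```

```bash
cat > look.py <<'E'
from h import *
import sys
s=get_state(); w=read_camera("wrist"); print(s['clock'],s['position'].round(2),s['force'].round(2),s['moment'].round(3),s['joint_pos'][5].round(3))
n=sys.argv[1]; cv2.imwrite(f"pics/{n}.png",w[:,:,::-1])
crop(w,262,194,294,220,24,f"pics/{n}d.png")
E
python3 look.py w8
```

```text
8.45 [511.73 192.61 234.48] [ 0.67  0.38 -2.15] [-0.043 -0.026 -0.03 ] -1.214
```

View pics/w8d.png

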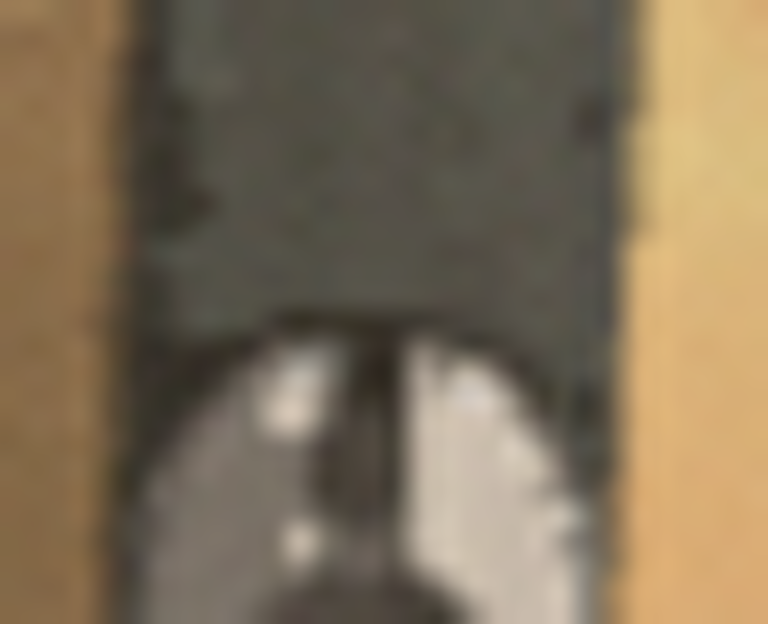

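The blade spans about x 315–385 in the crop and the slot 340–400, so the blade is still roughly 0.6 mm left. I'll nudge it and go down.

Call:
drive_tool --moves '[{"hand": 1.5, "offset": [0.01, 0.06, 0], "roll": 0}, {"hand": 1.5, "offset": [0.01, 0.06, -0.05], "roll": 0}, {"hand": 1.5, "offset": [0.01, 0.06, -0.1], "roll": 0}, {"hand": 1.5, "offset": [0.01, 0.06, -0.15], "roll": 0}, {"hand": 1.5, "offset": [0.01, 0.06, -0.15], "roll": 0}, {"hand": 1.5, "offset": [0.01, 0.06, -0.15], "roll": 0}]'

```text
clock: 9.0
position: [511.9, 193.1, 233.0]
tcp_rot: [0.109, 0.994, -0.0, -0.0]
force: [-0.1, -0.7, -1.3]
opening: 24.2
```

```bash
python3 look.py w9
```

```text
9.0 [511.87 193.14 232.97] [-0.08 -0.67 -1.26] [-0.12   0.016 -0.03 ] -1.212
```

View pics/w9d.png

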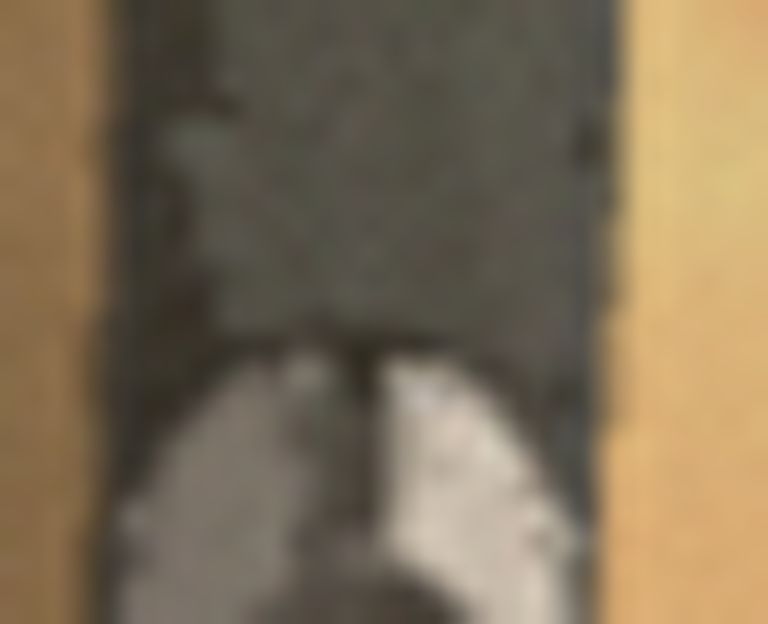

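The blade now sits inside the slot lines (x 300–385), with no vertical force yet. Going further down gently.

Call:
drive_tool --moves '[{"hand": 1.5, "offset": [0, 0, -0.05], "roll": 0}, {"hand": 1.5, "offset": [0, 0, -0.1], "roll": 0}, {"hand": 1.5, "offset": [0, 0, -0.1], "roll": 0}]'

```text
clock: 9.3
position: [511.9, 193.1, 232.1]
tcp_rot: [0.109, 0.994, -0.0, 0.0]
force: [-0.3, -1.1, -2.1]
opening: 23.5
```

```bash
python3 look.py w10
```

```text
9.3 [511.93 193.12 232.07] [-0.29 -1.06 -2.07] [-0.191  0.013 -0.04 ] -1.212
```

View pics/w10d.png

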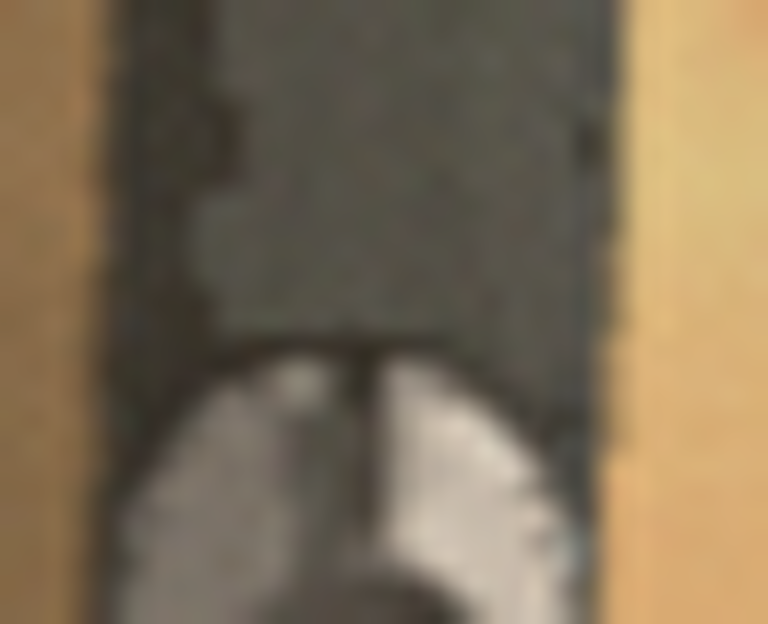

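Call:
drive_tool --moves '[{"hand": 1.5, "offset": [0, -0.02, -0.05], "roll": 0}, {"hand": 1.5, "offset": [0, -0.02, -0.1], "roll": 0}, {"hand": 1.5, "offset": [0, -0.02, -0.1], "roll": 0}]'

```text
clock: 9.6
position: [512.0, 193.1, 231.8]
tcp_rot: [0.109, 0.994, 0.0, 0.0]
force: [-2.2, -0.2, 2.7]
opening: 23.7
```

```bash
python3 look.py w11
```

```text
9.6 [512.   193.08 231.8 ] [-2.18 -0.22  2.67] [-0.079  0.485  0.003] -1.213
```

View pics/w11d.png

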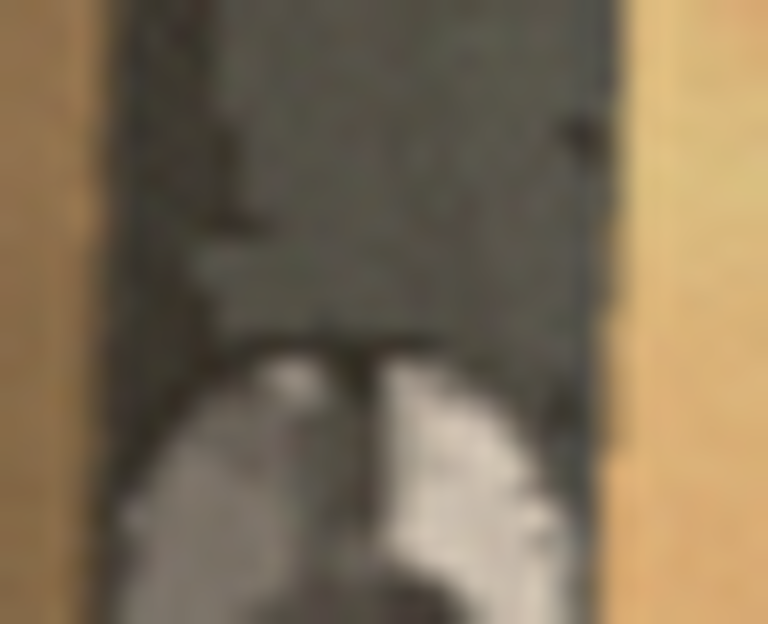

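Run:
```python
from h import *
c=calibration("wrist"); s=get_state(); x,y,_,_=s['tcp_rot']; tx=np.array([2*x*x-1,2*x*y,0]); ty=np.array([2*x*y,2*y*y-1,0])
ctr=s['position'].copy(); ctr[2]=158.2
print(s['position'], proj(c,[ctr,ctr+8*tx,ctr-8*ty,ctr+8*ty,ctr+9*ty-[0,0,5],ctr-9*ty-[0,0,5]]))
w=cv2.imread("pics/w11.png").mean(2).astype(int); print(w[204:214,270:276]); print(w[204:214,282:287]); print(w[214:222,264:292])
```

```text
[512.01847618 193.08751943 231.7729004 ] [[277.36846884 218.14429396]
 [277.36612531 208.85305903]
 [267.62641525 218.15226802]
 [287.11025587 218.13494442]
 [288.1146819  216.16604894]
 [266.59573349 216.18513563]]
[[ 72  79  76  76  77  79]
 [ 73  77  77  76  75  77]
 [ 54  73  78  77  77  77]
 [ 50  73  74  73  75  66]
 [ 47  53  50  53  58  52]
 [ 44  50  68 111 127  81]
 [ 63  76  82 102 121  95]
 [ 88  97  95 100  86  76]
 [ 99  96  97  97  83  79]
 [113 103  95 100  86  78]]
[[ 82  84  83  84  85]
 [ 79  83  81  83  81]
 [ 77  80  83  83  79]
 [ 77  83  83  78  85]
 [ 73  79  82  84  84]
 [ 69  76  75  74  81]
 [ 93  73  73  59  78]
 [150  97  69  56  73]
 [189 135  83  74  78]
 [194 179 109  75  88]]
[[102  82  57  65  94 113 114 112 110 105  90  80  69  73 130 178 188 187
  186 164 122  83  84 154 172 169 168 169]
 [104  79  57  98 105 112 112 110 116 112  95  75  71  76 140 184 190 186
  184 187 183 121  88 151 167 171 167 167]
 [105  83  62  82 107 112 111 112 114 114  94  82  87  96 152 188 191 188
  182 182 153 135 100 152 168 172 167 167]
 [101  76  60  79 108 115 111 111 111 115  92  82  93  96 109 152 183 191
  185 183 177 144 107 153 170 169 165 169]
 [100  80  63  95 114 113 114 113 113 104  83  72  79  77  68  74 106 170
  186 187 191 136  99 152 167 169 167 167]
 [105  77  68 105 115 113 116 109  94  80  76  73  73  74  64  61  66 119
  170 186 189 144 105 156 170 169 169 168]
 [102  81  67 102 113 115 111 105  83  74  75  74  72  76  69  65  58  71
  134 178 189 159 112 154 171 168 167 170]
 [103  76  59  99 115 116 116 101  81  77  73  78  77  75  72  64  62  64
  128 179 192 128  90 151 171 169 169 167]]
```

Head centre and blade agree to about 0.5 mm, and the blade is about 2.5 mm below the head top and touching the slot floor. I'll press a bit more and begin turning, following the screw down.

Call:
drive_tool --moves '[{"hand": 1.5, "offset": [0, -0.03, -0.05], "roll": 0}, {"hand": 1.5, "offset": [0, -0.03, -0.07], "roll": 0}, {"hand": 1.5, "offset": [0, -0.03, -0.07], "roll": -3}, {"hand": 1.5, "offset": [0, -0.03, -0.075], "roll": -6}, {"hand": 1.5, "offset": [0, -0.03, -0.08], "roll": -9}, {"hand": 1.5, "offset": [0, -0.03, -0.08], "roll": -12}]'

```text
clock: 10.15
position: [512.3, 192.8, 231.6]
tcp_rot: [0.213, 0.977, 0.0, 0.001]
force: [-2.7, -1.1, 7.0]
opening: 23.8
```

```bash
python3 look.py w12
```

```text
10.15 [512.28 192.81 231.6 ] [-2.7  -1.1   6.99] [-0.184  0.641  0.029] -1.001
```

View pics/w12d.png

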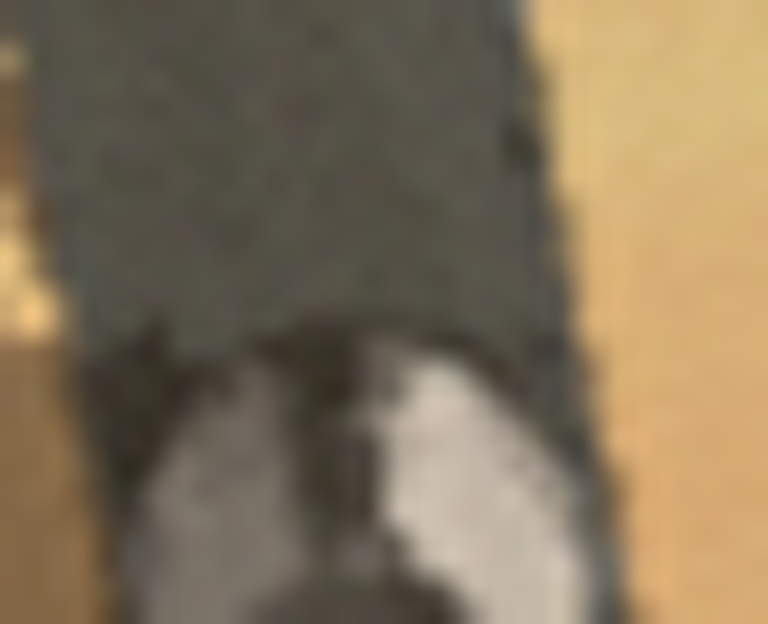

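Call:
drive_tool --moves '[{"hand": 1.5, "offset": [0, 0, -0.005], "roll": -4}, {"hand": 1.5, "offset": [0, 0, -0.01], "roll": -8}, {"hand": 1.5, "offset": [0, 0, -0.015], "roll": -12}, {"hand": 1.5, "offset": [0, 0, -0.02], "roll": -16}, {"hand": 1.5, "offset": [0, 0, -0.02], "roll": -20}]'

```text
clock: 10.62
position: [512.4, 193.0, 231.4]
tcp_rot: [0.38, 0.925, 0.001, 0.001]
force: [-2.0, -0.3, 6.6]
opening: 24.1
```

```bash
python3 look.py w13
```

```text
10.6167 [512.44 193.01 231.44] [-1.97 -0.32  6.6 ] [-0.056  0.525  0.111] -0.652
```

View pics/w13d.png

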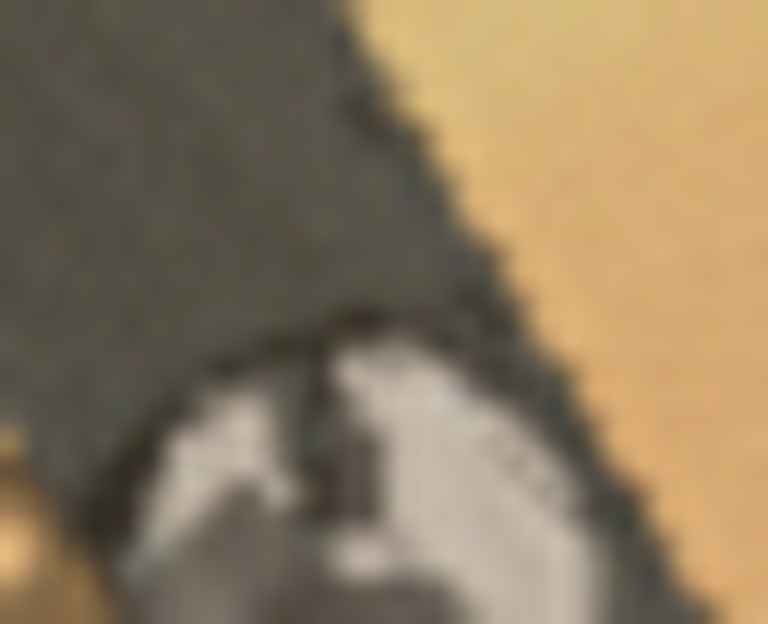

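The blade is in the slot, the slot is turning with it, and the twist is about 0.1 N m. Continuing.

Call:
drive_tool --moves '[{"hand": 1.5, "offset": [0, 0, -0.006], "roll": -5}, {"hand": 1.5, "offset": [0, 0, -0.011], "roll": -10}, {"hand": 1.5, "offset": [0, 0, -0.017], "roll": -15}, {"hand": 1.5, "offset": [0, 0, -0.022], "roll": -20}, {"hand": 1.5, "offset": [0, 0, -0.028], "roll": -25}, {"hand": 1.5, "offset": [0, 0, -0.033], "roll": -30}, {"hand": 1.5, "offset": [0, 0, -0.039], "roll": -35}, {"hand": 1.5, "offset": [0, 0, -0.044], "roll": -40}]'

```text
clock: 11.33
position: [513.1, 193.3, 231.1]
tcp_rot: [0.674, 0.739, 0.002, 0.001]
force: [-0.3, 1.8, 5.9]
opening: 23.8
```

```bash
python3 look.py w14
```

```text
11.3333 [513.05 193.31 231.07] [-0.33  1.77  5.87] [0.174 0.043 0.119] 0.047
```

View pics/w14d.png

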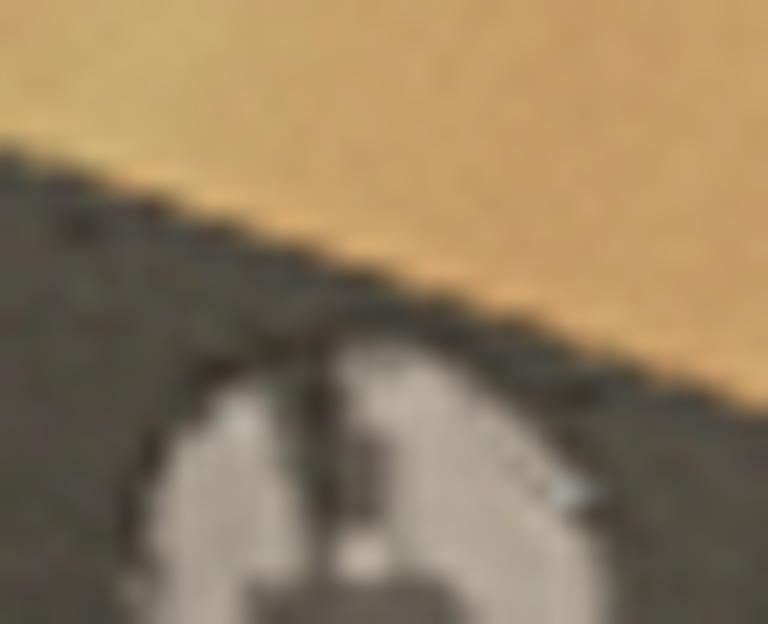

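The blade is still seated in the slot and centred on the head (crop x about 365 against head centre 375). I'll shift slightly to relieve the side load and continue in smaller steps.

Call:
drive_tool --moves '[{"hand": 1.5, "offset": [0.03, 0.02, -0.006], "roll": -4}, {"hand": 1.5, "offset": [0.06, 0.03, -0.011], "roll": -8}, {"hand": 1.5, "offset": [0.06, 0.03, -0.015], "roll": -12}, {"hand": 1.5, "offset": [0.06, 0.03, -0.02], "roll": -16}, {"hand": 1.5, "offset": [0.06, 0.03, -0.024], "roll": -20}, {"hand": 1.5, "offset": [0.06, 0.03, -0.029], "roll": -24}, {"hand": 1.5, "offset": [0.06, 0.03, -0.033], "roll": -28}]'

```text
clock: 11.97
position: [513.7, 193.3, 230.7]
tcp_rot: [0.832, 0.554, 0.002, 0.001]
force: [-0.5, -0.5, 5.3]
opening: 23.7
```

```bash
python3 look.py w15
```

```text
11.9667 [513.67 193.35 230.74] [-0.55 -0.46  5.32] [-0.109  0.052  0.098] 0.536
```

View pics/w15d.png

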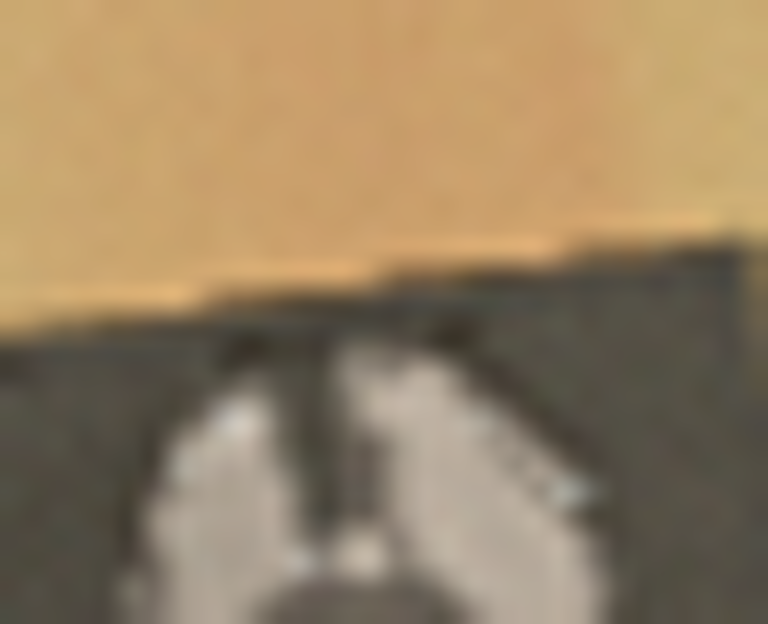

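Call:
drive_tool --moves '[{"hand": 1.5, "offset": [0, 0, -0.005], "roll": -3}, {"hand": 1.5, "offset": [0, 0, -0.01], "roll": -6}, {"hand": 1.5, "offset": [0, 0, -0.015], "roll": -9}, {"hand": 1.5, "offset": [0, 0, -0.019], "roll": -12}]'

```text
clock: 12.35
position: [513.9, 193.2, 230.6]
tcp_rot: [0.886, 0.464, 0.002, 0.001]
force: [0.7, 0.8, 5.7]
opening: 23.4
```

```bash
cat > st.py <<'E'
from workcell import get_state
s=get_state(); print(s['clock'],s['position'].round(2),s['force'].round(2),s['moment'].round(3),s['joint_pos'][5].round(3),s['effort'].round(3),s['qd'][5].round(3))
E
python3 st.py
```

```text
12.35 [513.89 193.23 230.65] [0.72 0.84 5.68] [-0.127 -0.019  0.089] 0.744 [  0.121 -32.747 -29.675   0.201   0.104  -0.575] 0.624
```

Call:
drive_tool --moves '[{"hand": 1.5, "offset": [0, 0, -0.005], "roll": -3}, {"hand": 1.5, "offset": [0, 0, -0.01], "roll": -6}, {"hand": 1.5, "offset": [0, 0, -0.015], "roll": -9}, {"hand": 1.5, "offset": [0, 0, -0.019], "roll": -12}]'

```text
clock: 12.68
position: [514.0, 193.1, 230.5]
tcp_rot: [0.929, 0.369, 0.002, 0.001]
force: [1.2, -1.2, 4.9]
opening: 23.6
```

```bash
python3 look.py w16;python3 st.py
```

```text
12.6833 [514.05 193.1  230.51] [ 1.19 -1.17  4.86] [-0.222 -0.036  0.033] 0.954
12.7333 [514.03 193.08 230.47] [ 0.52 -1.5   4.87] [-0.221 -0.034  0.07 ] 0.956 [  0.365 -32.759 -29.583   0.314   0.177   0.166] -0.112
```

View pics/w16d.png

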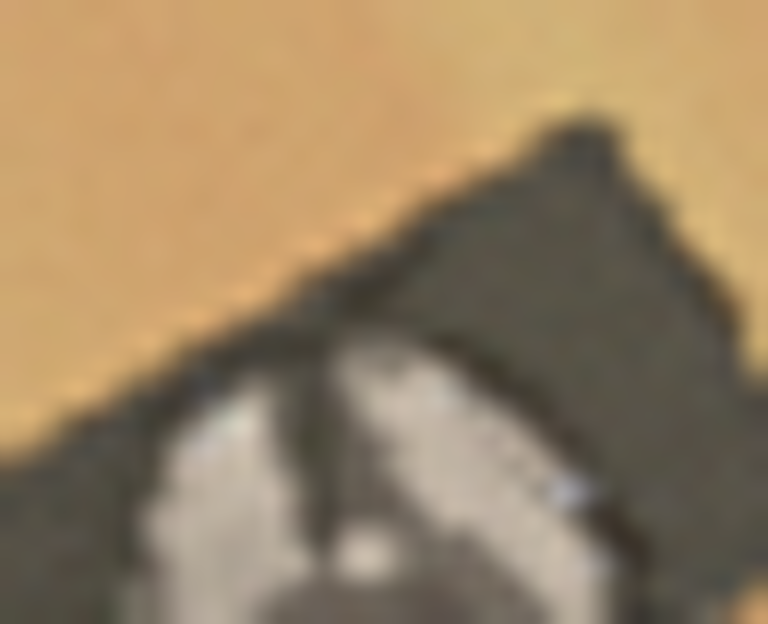

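Call:
drive_tool --moves '[{"hand": 1.5, "offset": [0, 0, -0.01], "roll": -3}, {"hand": 1.5, "offset": [0, 0, -0.02], "roll": -6}, {"hand": 1.5, "offset": [0, 0, -0.03], "roll": -9}, {"hand": 1.5, "offset": [0, 0, -0.035], "roll": -12}]'

```text
clock: 13.07
position: [514.2, 193.0, 230.3]
tcp_rot: [0.963, 0.27, 0.002, 0.001]
force: [0.8, -1.3, 5.9]
opening: 24.0
```

```bash
python3 st.py
```

```text
13.0667 [514.19 192.95 230.34] [ 0.83 -1.26  5.89] [-0.38  -0.036  0.064] 1.163 [  0.661 -32.415 -29.266   0.55    0.169  -0.574] 0.621
```

Call:
drive_tool --moves '[{"hand": 1.5, "offset": [0, 0, -0.005], "roll": -3}, {"hand": 1.5, "offset": [0, 0, -0.01], "roll": -6}, {"hand": 1.5, "offset": [0, 0, -0.015], "roll": -9}]'

```text
clock: 13.32
position: [514.3, 192.8, 230.2]
tcp_rot: [0.981, 0.194, 0.002, 0.001]
force: [0.9, -2.1, 6.8]
opening: 24.0
```

```bash
python3 look.py w17;python3 st.py
```

```text
13.3167 [514.26 192.77 230.22] [ 0.93 -2.11  6.85] [-0.428 -0.036  0.083] 1.32
13.3667 [514.27 192.77 230.21] [ 0.15 -1.29  6.57] [-0.429 -0.051  0.053] 1.323 [  0.854 -32.384 -29.218   0.645   0.165   0.166] -0.112
```

View pics/w17d.png

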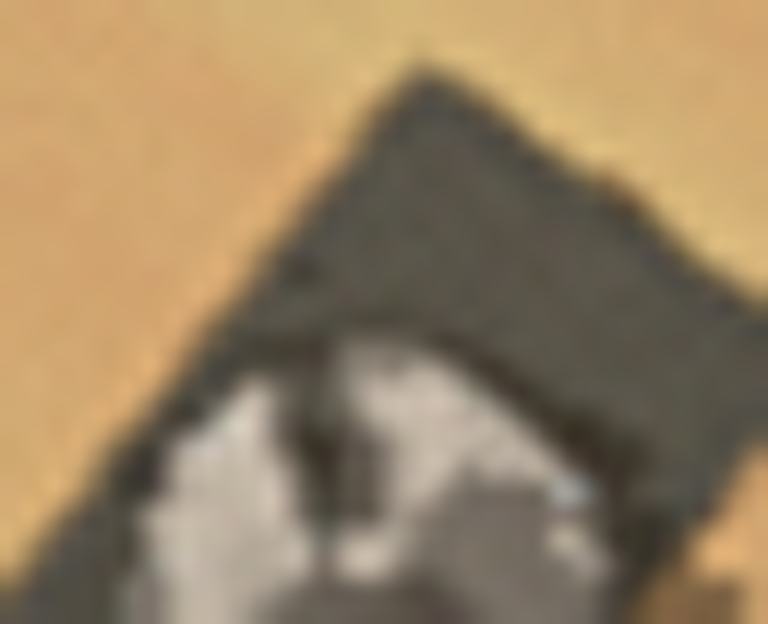

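Call:
drive_tool --moves '[{"hand": 1.5, "offset": [0, 0, -0.005], "roll": -3}, {"hand": 1.5, "offset": [0, 0, -0.01], "roll": -6}, {"hand": 1.5, "offset": [0, 0, -0.012], "roll": -8}]'

```text
clock: 13.62
position: [514.3, 192.6, 230.1]
tcp_rot: [0.992, 0.125, 0.003, 0.001]
force: [0.8, -1.7, 6.0]
opening: 23.7
```

```bash
python3 st.py
```

```text
13.6167 [514.3  192.63 230.13] [ 0.79 -1.73  6.  ] [-0.525 -0.096  0.052] 1.46 [  1.075 -32.346 -29.186   0.826   0.167  -0.196] 0.392
```

Call:
drive_tool --moves '[{"hand": 1.5, "offset": [0, -0.03, -0.005], "roll": -3}, {"hand": 1.5, "offset": [0, -0.03, -0.01], "roll": -6}, {"hand": 1.5, "offset": [0, -0.03, -0.012], "roll": -8}]'

```text
clock: 13.87
position: [514.3, 192.4, 230.0]
tcp_rot: [0.998, 0.055, 0.003, 0.0]
force: [0.8, -1.6, 7.2]
opening: 23.8
```

```bash
python3 look.py w18;python3 st.py
```

```text
13.8667 [514.32 192.41 230.03] [ 0.78 -1.65  7.15] [-0.497 -0.091  0.095] 1.599
13.9167 [514.33 192.42 230.04] [ 1.27 -0.47  5.28] [-0.452 -0.116  0.082] 1.6 [  0.931 -32.31  -29.13    0.685   0.185   0.19 ] -0.08
```

View pics/w18d.png

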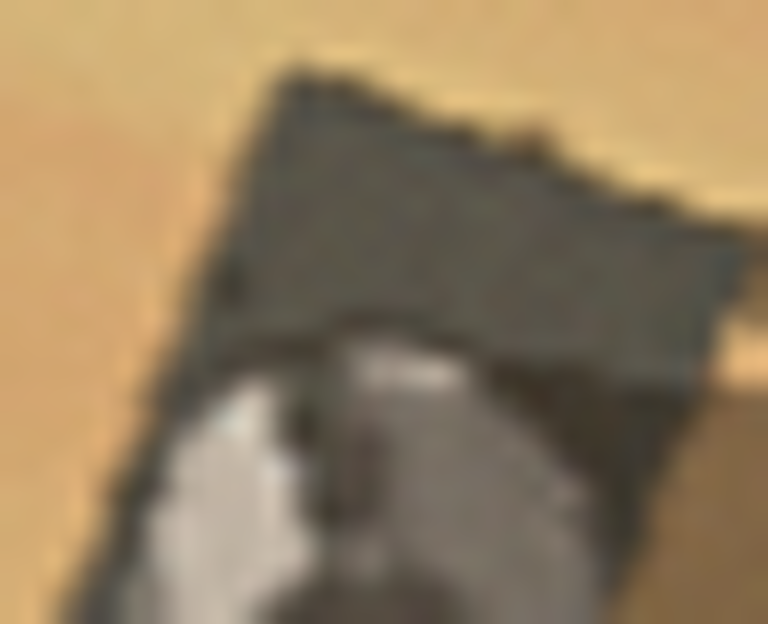

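Call:
drive_tool --moves '[{"hand": 1.5, "offset": [0, 0, -0.005], "roll": -3}, {"hand": 1.5, "offset": [0, 0, -0.01], "roll": -6}]'

```text
clock: 14.08
position: [514.3, 192.3, 230.0]
tcp_rot: [1.0, 0.003, 0.003, 0.0]
force: [0.2, -1.8, 6.7]
opening: 23.7
```

```bash
python3 st.py
```

```text
14.0833 [514.34 192.29 229.96] [ 0.23 -1.79  6.73] [-0.536 -0.086  0.063] 1.703 [  1.123 -32.206 -29.086   0.846   0.135  -0.624] 0.627
```

Call:
drive_tool --moves '[{"hand": 1.5, "offset": [0, -0.02, -0.005], "roll": -3}, {"hand": 1.5, "offset": [0, -0.02, -0.01], "roll": -6}]'

```text
clock: 14.25
position: [514.3, 192.2, 229.9]
tcp_rot: [0.999, -0.049, 0.003, 0.0]
force: [1.1, -1.6, 6.8]
opening: 24.1
```

```bash
python3 st.py
```

```text
14.25 [514.35 192.17 229.92] [ 1.13 -1.62  6.76] [-0.456 -0.035  0.155] 1.808 [  0.938 -32.034 -28.964   0.765   0.096  -0.521] 0.622
```

The twist reads 0.155. I'll hold and check it statically.

```bash
python3 look.py w19;python3 st.py
```

```text
14.25 [514.35 192.17 229.92] [ 1.13 -1.62  6.76] [-0.456 -0.035  0.155] 1.808
14.3 [514.32 192.18 229.92] [ 0.84 -1.37  6.7 ] [-0.419 -0.053  0.157] 1.81 [  0.929 -32.09  -29.003   0.707   0.109   0.2  ] -0.111
```

Call:
drive_tool --moves '[{"hand": 1.5, "offset": [0, 0, 0], "roll": 0}]'

```text
clock: 14.38
position: [514.3, 192.2, 229.9]
tcp_rot: [0.999, -0.048, 0.003, 0.0]
force: [1.2, -1.4, 6.2]
opening: 23.6
```

```bash
python3 st.py
```

```text
14.3833 [514.35 192.19 229.93] [ 1.23 -1.39  6.18] [-0.435 -0.068  0.09 ] 1.806 [  0.931 -32.116 -29.029   0.726   0.116   0.267] -0.014
```

View pics/w19d.png

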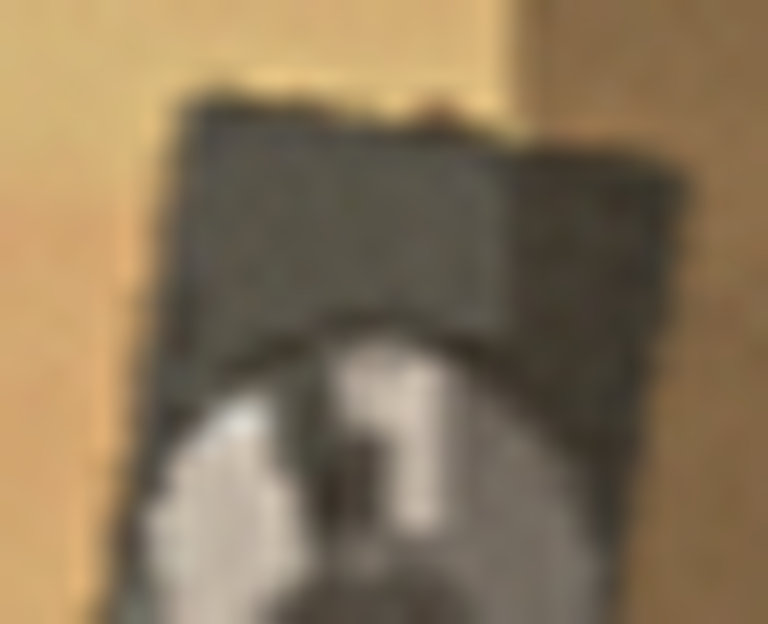

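Call:
drive_tool --moves '[{"hand": 1.5, "offset": [0, 0, -0.005], "roll": -3}]'

```text
clock: 14.47
position: [514.3, 192.1, 229.9]
tcp_rot: [0.997, -0.074, 0.003, 0.0]
force: [-0.1, -2.5, 7.2]
opening: 23.9
```

Call:
drive_tool --moves '[{"hand": 1.5, "offset": [0, 0, 0], "roll": 0}]'

```text
clock: 14.55
position: [514.3, 192.1, 229.9]
tcp_rot: [0.997, -0.075, 0.003, 0.0]
force: [0.9, -2.0, 7.0]
opening: 23.6
```

```bash
python3 look.py w20;python3 st.py; python3 look.py w20b
```

```text
14.55 [514.34 192.13 229.9 ] [ 0.88 -1.99  6.96] [-0.484 -0.001  0.134] 1.86
14.6 [514.32 192.13 229.88] [ 1.03 -1.86  6.27] [-0.489  0.047  0.151] 1.858 [  0.971 -32.015 -28.985   0.787   0.065   0.289] -0.016
14.6 [514.32 192.13 229.88] [ 1.03 -1.86  6.27] [-0.489  0.047  0.151] 1.858
```

View pics/w20d.png

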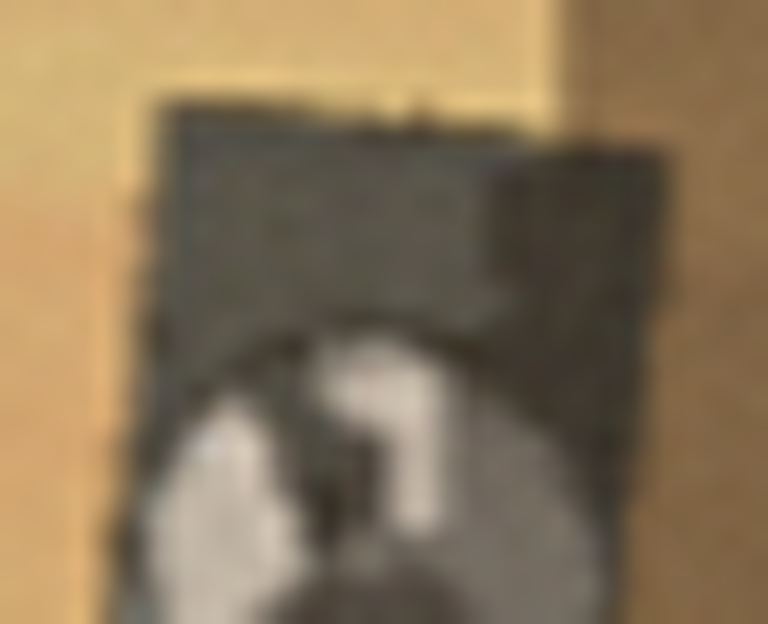

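The slot no longer follows the blade: its tilt relative to the blade has grown. The static twist is now about 0.14–0.15, against about 0.07 while running. One more small step to confirm.

Call:
drive_tool --moves '[{"hand": 1.5, "offset": [0, 0, 0], "roll": -2}]'

```text
clock: 14.73
position: [514.3, 192.1, 229.9]
tcp_rot: [0.996, -0.092, 0.003, 0.0]
force: [1.1, -2.2, 6.1]
opening: 24.0
```

Call:
drive_tool --moves '[{"hand": 1.5, "offset": [0, 0, 0], "roll": 0}]'

```text
clock: 14.82
position: [514.3, 192.1, 229.9]
tcp_rot: [0.996, -0.092, 0.003, 0.0]
force: [1.2, -2.1, 6.4]
opening: 23.8
```

```bash
python3 look.py w21;python3 st.py
python3 - <<'E'
from h import *
read_camera("top")
E
python3 st.py
```

```text
14.8167 [514.3  192.1  229.87] [ 1.17 -2.1   6.4 ] [-0.526 -0.036  0.155] 1.894
14.8667 [514.3  192.12 229.89] [ 0.15 -1.96  7.16] [-0.513  0.009  0.187] 1.893 [  0.996 -32.009 -28.994   0.826   0.047   0.261] -0.008
14.9167 [514.3  192.09 229.89] [ 0.62 -2.23  6.73] [-0.567  0.051  0.156] 1.892 [  0.998 -32.008 -28.994   0.826   0.047   0.184] -0.001
```

View pics/w21d.png

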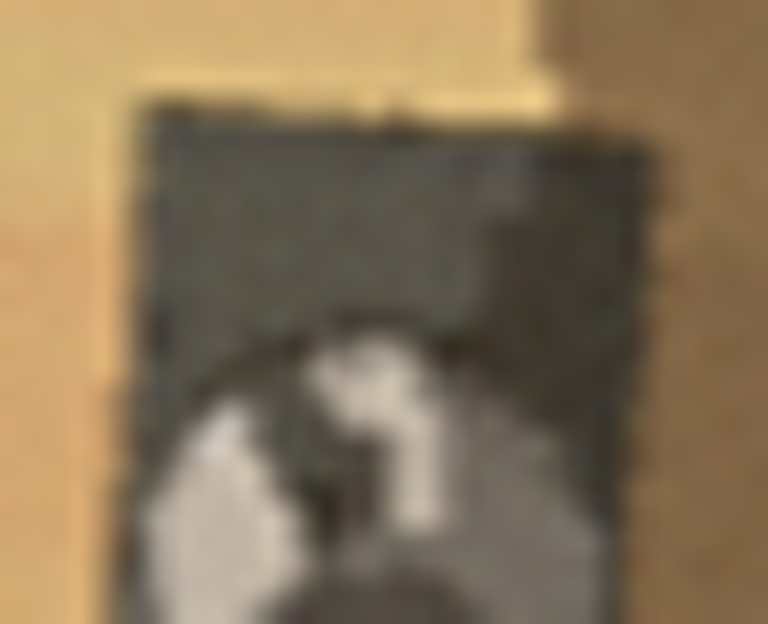

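The static twist averages about 0.165, with a free-air bias near -0.02. The slot-to-latch angle stayed at about 30° over the last two steps, so the screw is snug and I'm stopping there. I'll relax the twist within the slot play and lift straight out.

Call:
drive_tool --moves '[{"hand": 1.5, "offset": [0, 0, 0], "roll": 4}, {"hand": 1.5, "offset": [0, 0, 0], "roll": 8}, {"hand": 1.5, "offset": [0, 0, 0.1], "roll": 8}, {"hand": 1.5, "offset": [0, 0, 0.3], "roll": 8}, {"hand": 1.5, "offset": [0, 0, 0.5], "roll": 8}, {"hand": 1.5, "offset": [0, 0, 0.8], "roll": 8}, {"hand": 1.5, "offset": [0, 0, 1.5], "roll": 8}, {"hand": 1.5, "offset": [0, 0, 3], "roll": 8}, {"hand": 1.5, "offset": [0, -2, 5], "roll": 12}, {"hand": 1.5, "offset": [0, -5, 5.5], "roll": 18}, {"hand": 1.5, "offset": [0, -5, 5.5], "roll": 23.6}, {"hand": 1.5, "offset": [0, -5, 5.5], "roll": 23.6}, {"hand": 1.5, "offset": [0, -5, 5.5], "roll": 23.6}]'

```text
clock: 16.0
position: [512.2, 142.8, 283.1]
tcp_rot: [0.994, 0.112, -0.0, -0.0]
force: [0.0, 0.4, -0.8]
opening: 24.2
```

Run:
```python
from h import *
c=calibration("wrist"); s=get_state(); w=read_camera("wrist"); print(s['clock'],s['position'],s['tcp_rot'].round(4),s['opening'],s['force'],s['moment'])
cv2.imwrite("pics/w22.png",w[:,:,::-1]); crop(w,210,170,330,260,6,"pics/w22c.png")
print("tip", proj(c,[s['position']-[0,0,75.8]]))
s2=read_camera("scene"); crop(s2,270,90,390,180,6,"pics/s22.png")
```

```text
16.0 [512.16008962 142.84262266 283.0968635 ] [ 9.937e-01  1.125e-01 -3.000e-04 -4.000e-04] 24.20409804819782 [ 0.02537387  0.4136404  -0.82513441] [-0.01576882  0.12767759 -0.05971602]
tip [[276.9950765  214.57913821]]
```

View pics/w22c.png

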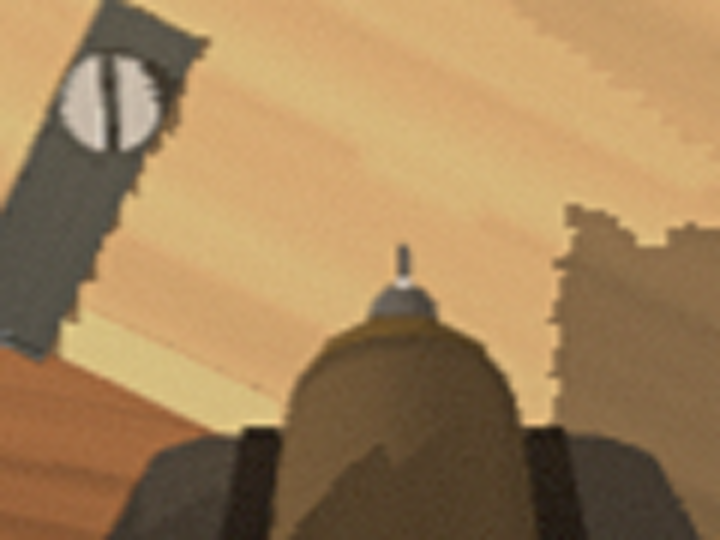

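View pics/s22.png

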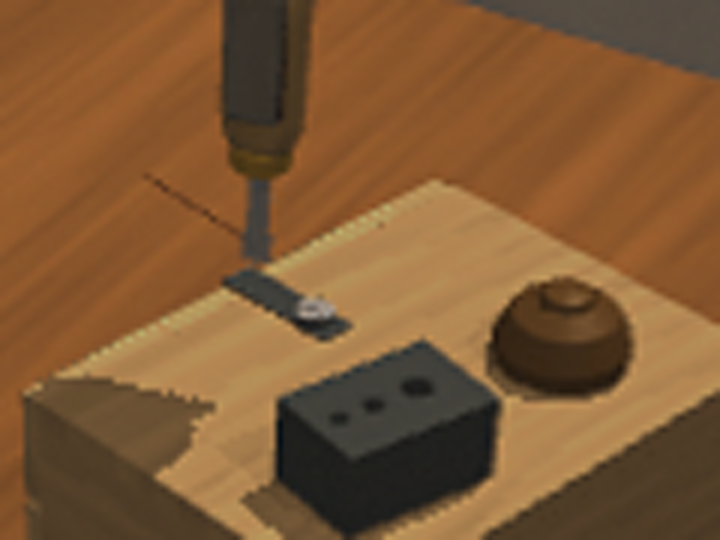

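View pics/w22.png

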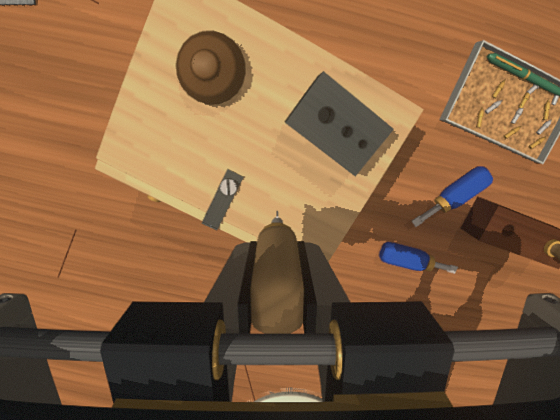

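The screw head now sits at (229,187) in the full picture. The neighbours are undisturbed, and the blade tip is at about (277,211). I'll check the slot angle and tip offset numerically.

Run:
```python
from h import *
c=calibration("wrist"); s=get_state(); print(s['position'].round(2))
f=lambda a:(210+a[0]/6-.42,170+a[1]/6-.42)
P=atz(c,[f((105,58)),f((115,148))],157);d=P[1]-P[0];print("slot",np.degrees(np.arctan2(d[1],d[0])),P.mean(0))
P=atz(c,[f((98,50)),f((0,235)) ],152);d=P[1]-P[0];print("latch edge",np.degrees(np.arctan2(d[1],d[0])))
x,y,_,_=s['tcp_rot']; tx=np.array([2*x*x-1,2*x*y,0]); tip=s['position']-[0,0,75.8]
print("tip est",atz(c,[f((403,246))],tip[2])-6*tx,tip,tx)
```

```text
[512.07 143.18 282.62]
slot -163.4282198529812 [512.54612013 192.15875733 157.        ]
latch edge 163.263155614691
tip est [[509.50463764 142.80742245 206.82363602]] [512.06618635 143.17863963 206.82363602] [0.97437838 0.22491159 0.        ]
```

The slot now points at 16.6° and started at -12.5°, so the screw turned 151° clockwise (2.63 rad), inside the expected range. Now to the stand.

Call:
drive_tool --moves '[{"hand": 1.5, "offset": [0, -4, 0], "roll": 0}, {"hand": 1.5, "offset": [0, -8, 0], "roll": 0}, {"hand": 1.5, "offset": [0, -12, 0], "roll": 0}, {"hand": 1.5, "offset": [0, -16, 0], "roll": 0}, {"hand": 1.5, "offset": [0, -20, 0], "roll": 0}, {"hand": 1.5, "offset": [0, -24, 0], "roll": 0}, {"hand": 1.5, "offset": [0, -28, 0], "roll": 0}, {"hand": 1.5, "offset": [0, -32, 0], "roll": 0}, {"hand": 1.5, "offset": [0, -34.1, 0], "roll": 0}, {"hand": 1.5, "offset": [0, -34.1, -3], "roll": 0}, {"hand": 1.5, "offset": [0, -34.1, -6], "roll": 0}, {"hand": 1.5, "offset": [0, -34.1, -9], "roll": 0}, {"hand": 1.5, "offset": [0, -34.1, -12], "roll": 0}, {"hand": 1.5, "offset": [0, -34.1, -13.5], "roll": 0}, {"hand": 1.5, "offset": [0, -34.1, -13.5], "roll": 0}, {"hand": 1.5, "offset": [0, -34.1, -13.5], "roll": 0}, {"hand": 1.5, "offset": [0, -34.1, -13.5], "roll": 0}]'

```text
clock: 17.52
position: [513.6, -198.7, 149.5]
tcp_rot: [0.993, 0.114, 0.001, 0.001]
force: [1.2, -0.2, -0.7]
opening: 23.8
```

Run:
```python
from h import *
c=calibration("wrist"); s=get_state(); w=read_camera("wrist"); print(s['clock'],s['position'],s['tcp_rot'].round(4),s['opening'],s['force'],s['moment'],s['joint_pos'].round(2))
cv2.imwrite("pics/w23.png",w[:,:,::-1]); crop(w,217,170,337,260,6,"pics/w23c.png")
print("tip", proj(c,[s['position']-[0,0,75.8],[510.3,-198.4,50]]))
s2=read_camera("scene"); crop(s2,180,190,280,290,6,"pics/s23.png")
```

```text
17.5167 [ 513.55712588 -198.66433676  149.50151923] [9.935e-01 1.139e-01 9.000e-04 7.000e-04] 23.79529378665527 [ 1.17658545 -0.22337536 -0.71961148] [-0.07497681  0.1075024  -0.04868705] [-0.59  0.15  1.74  0.    1.25  0.75]
tip [[276.79330235 214.78396822]
 [275.6654044  209.66871877]]
```

View pics/w23c.png

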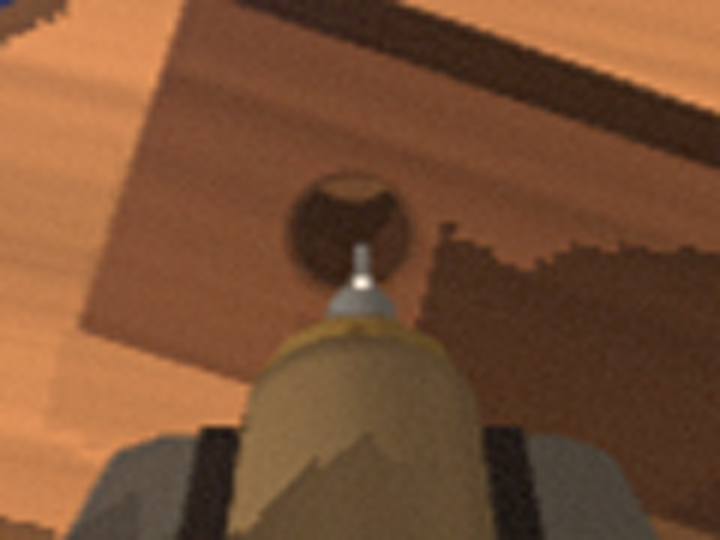

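View pics/s23.png

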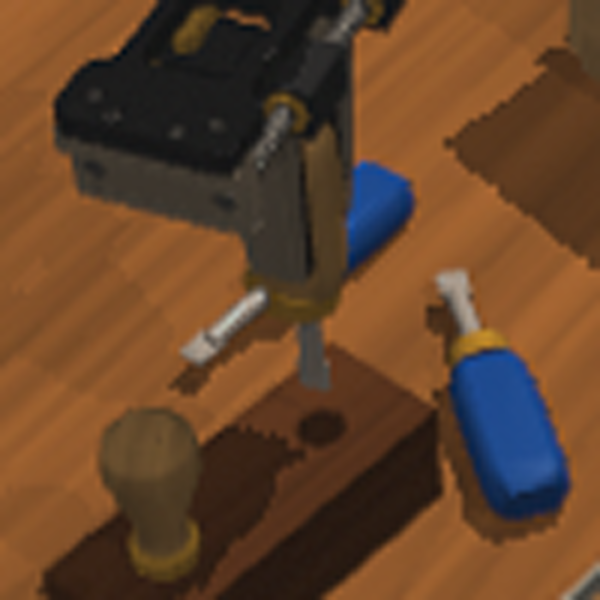

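Run:
```python
from h import *
c=calibration("wrist"); s=get_state(); print(s['position'].round(2))
f=lambda a:(217+a[0]/6-.42,170+a[1]/6-.42)
x,y,_,_=s['tcp_rot']; tx=np.array([2*x*x-1,2*x*y,0]); tip=s['position']-[0,0,75.8]
h=atz(c,[f((351,228)),f((288,228)),f((412,228)),f((351,170)),f((351,290))],50); print("hole",h.round(1))
t=atz(c,[f((361,245))],tip[2])-6*tx; print("tip",t, "shift", h[0]-t)
```

```text
[ 513.81 -199.02  150.06]
hole [[ 512.3 -197.9   50. ]
 [ 510.2 -188.7   50. ]
 [ 514.3 -206.9   50. ]
 [ 521.1 -195.9   50. ]
 [ 502.7 -200.2   50. ]]
tip [[ 511.72344966 -199.57389187   74.25994949]] shift [[  0.56110491   1.63027807 -24.25994949]]
```

Hole at (512.3,-197.9) and tip at (511.7,-199.6): a shift of about +0.5, +1.5 mm. Lowering in.

Call:
drive_tool --moves '[{"hand": 1.5, "offset": [0.04, 0.15, 0], "roll": 0}, {"hand": 1.5, "offset": [0.04, 0.15, -1], "roll": 0}, {"hand": 1.5, "offset": [0.04, 0.15, -2], "roll": 0}, {"hand": 1.5, "offset": [0.04, 0.15, -3], "roll": 0}, {"hand": 1.5, "offset": [0.04, 0.15, -4], "roll": 0}, {"hand": 1.5, "offset": [0.04, 0.15, -4], "roll": 0}]'

```text
clock: 18.12
position: [510.9, -195.7, 104.5]
tcp_rot: [0.993, 0.114, -0.002, -0.002]
force: [0.2, -0.3, -2.0]
opening: 24.0
```

```bash
python3 look.py w24;python3 st.py
```

```text
18.1167 [ 510.91 -195.72  104.49] [ 0.24 -0.28 -1.98] [ 0.027  0.138 -0.051] 0.756
18.1667 [ 511.57 -196.16  105.78] [-0.01  0.63 -1.14] [-0.044  0.122  0.012] 0.756 [ -0.045 -37.888 -29.888   0.054  -0.122   0.   ] -0.001
```

View pics/w24.png

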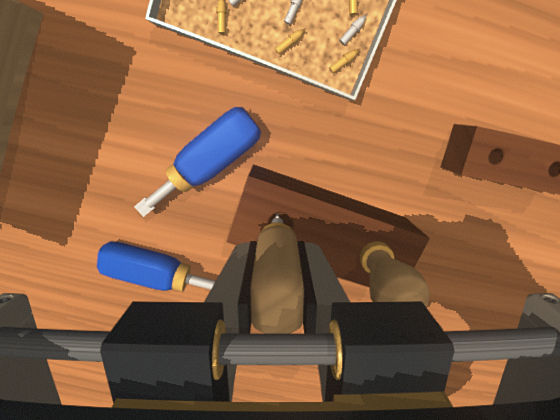

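The bit is inside the hole with no contact force. Lowering the rest of the way.

Call:
drive_tool --moves '[{"hand": 1.5, "offset": [0, 0, -0.8], "roll": 0}, {"hand": 1.5, "offset": [0, 0, -1.6], "roll": 0}, {"hand": 1.5, "offset": [0, 0, -2.2], "roll": 0}, {"hand": 1.5, "offset": [0, 0, -2.5], "roll": 0}, {"hand": 1.5, "offset": [0, 0, -2.7], "roll": 0}, {"hand": 1.5, "offset": [0, 0, -2.7], "roll": 0}, {"hand": 1.5, "offset": [0, 0, -2.7], "roll": 0}]'

```text
clock: 18.75
position: [513.0, -197.1, 81.1]
tcp_rot: [0.993, 0.114, 0.0, 0.0]
force: [-0.6, -1.1, -1.3]
opening: 23.5
```

```bash
python3 look.py w25;python3 st.py
python3 - <<'E'
from h import *
s2=read_camera("scene"); crop(s2,180,190,280,290,6,"pics/s25.png")
E
```

```text
18.75 [ 513.04 -197.08   81.09] [-0.57 -1.14 -1.29] [-0.047  0.127  0.011] 0.756
18.8 [ 513.16 -197.14   81.29] [ 0.22 -1.01 -1.13] [-0.009  0.123 -0.001] 0.756 [ 2.0000e-03 -3.8583e+01 -2.9148e+01  5.7000e-02 -3.2000e-02 -1.0000e-03] 0.0
```

View pics/s25.png

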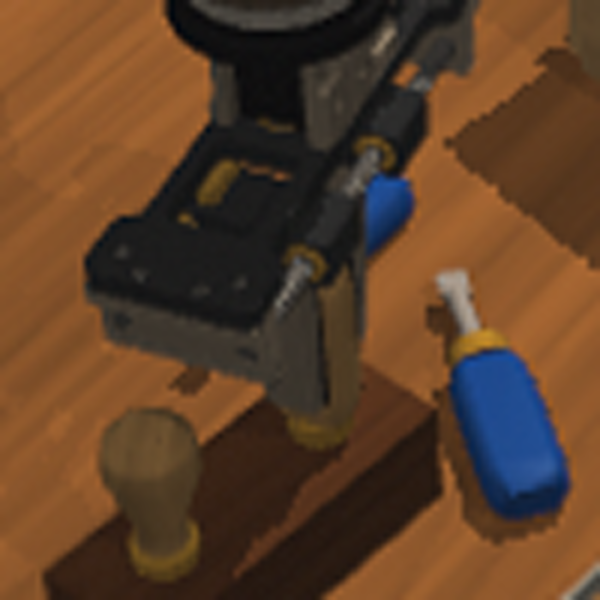

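The ferrule is almost on the stand. A little more, to contact.

Call:
drive_tool --moves '[{"hand": 1.5, "offset": [0, 0, -0.08], "roll": 0}, {"hand": 1.5, "offset": [0, 0, -0.15], "roll": 0}, {"hand": 1.5, "offset": [0, 0, -0.2], "roll": 0}, {"hand": 1.5, "offset": [0, 0, -0.2], "roll": 0}]'

```text
clock: 19.18
position: [513.2, -197.2, 79.9]
tcp_rot: [0.993, 0.114, 0.0, 0.0]
force: [-2.9, 1.4, 5.0]
opening: 23.5
```

```bash
python3 st.py
```

```text
19.1833 [ 513.21 -197.17   79.87] [-2.9   1.37  4.96] [0.266 0.575 0.007] 0.756 [-2.1700e-01 -3.6052e+01 -2.7879e+01  7.5000e-02 -8.1600e-01 -3.0000e-03] -0.002
```

It's resting on the ferrule. Releasing.

Call:
drive_tool --moves '[{"hand": 2.8, "offset": [0, 0, 0.05], "roll": 0}, {"hand": 3.5, "offset": [0, 0, 0.05], "roll": 0}, {"hand": 4.5, "offset": [0, 0, 0.05], "roll": 0}, {"hand": 6, "offset": [0, 0, 0.05], "roll": 0}, {"hand": 6, "offset": [0, 0, 0.05], "roll": 0}, {"hand": 6, "offset": [0, 0, 0.05], "roll": 0}, {"hand": 6, "offset": [0, 0, 0.05], "roll": 0}]'

```text
clock: 19.77
position: [512.9, -197.0, 79.4]
tcp_rot: [0.993, 0.114, -0.0, -0.0]
force: [-0.7, -0.1, 0.3]
opening: 59.7
```

```bash
python3 look.py w26;python3 st.py
python3 - <<'E'
from h import *
s2=read_camera("scene"); crop(s2,180,190,280,290,6,"pics/s26.png")
E
```

```text
19.7667 [ 512.91 -196.96   79.41] [-0.71 -0.08  0.34] [ 0.01   0.093 -0.034] 0.756
19.8167 [ 512.9  -196.98   79.4 ] [ 0.1  -0.06 -0.04] [-0.044  0.18  -0.032] 0.756 [ -0.    -38.131 -28.669   0.059  -0.042   0.   ] 0.002
```

View pics/w26.png

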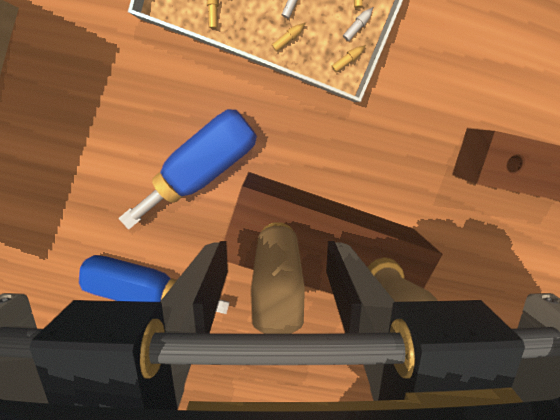

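View pics/s26.png

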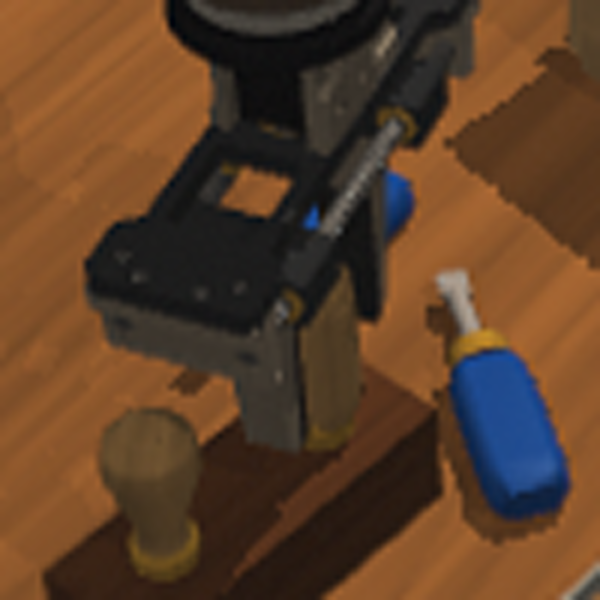

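The screwdriver stands free at (277,280) in the wrist view, clear of both fingers. Rising straight up, then away.

Call:
drive_tool --moves '[{"hand": 6, "offset": [0, 0, 2], "roll": 0}, {"hand": 6, "offset": [0, 0, 5], "roll": 0}, {"hand": 6, "offset": [0, 0, 9], "roll": 0}, {"hand": 6, "offset": [0, 0, 13], "roll": 0}, {"hand": 6, "offset": [0, 0, 17], "roll": 0}, {"hand": 6, "offset": [0, 0, 20], "roll": 0}, {"hand": 6, "offset": [-4, 0, 20], "roll": 0}, {"hand": 6, "offset": [-8, 0, 20], "roll": 0}, {"hand": 6, "offset": [-12, 0, 20], "roll": 0}, {"hand": 6, "offset": [-15, 0, 20], "roll": 0}, {"hand": 6, "offset": [-15, 0, 20], "roll": 0}, {"hand": 6, "offset": [-15, 0, 20], "roll": 0}, {"hand": 6, "offset": [-15, 0, 20], "roll": 0}]'

```text
clock: 20.95
position: [363.4, -197.2, 279.8]
tcp_rot: [0.994, 0.114, 0.0, 0.0]
force: [-0.1, 0.6, -0.5]
opening: 59.6
```

Run:
```python
from h import *
s=get_state();print(s['clock'],s['position'],s['force'])
s2=read_camera("scene"); cv2.imwrite("pics/s27.png",s2[:,:,::-1]); crop(s2,180,190,280,290,6,"pics/s27c.png")
t=read_camera("top"); crop(t,110,140,260,260,5,"pics/t27cab.png"); crop(t,270,130,430,280,4,"pics/t27st.png")
```

```text
20.95 [ 363.39975871 -197.17044415  279.75801273] [-0.06232609  0.5812155  -0.45130911]
```

View pics/s27.png

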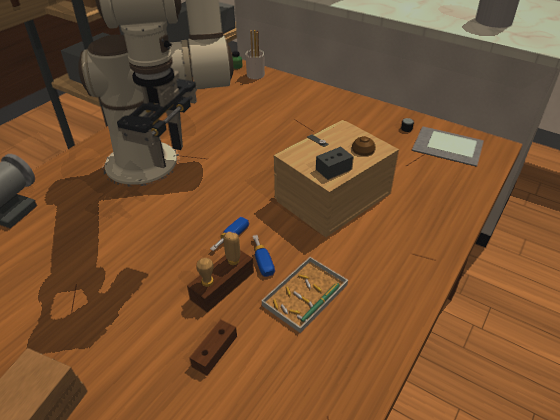

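View pics/s27c.png

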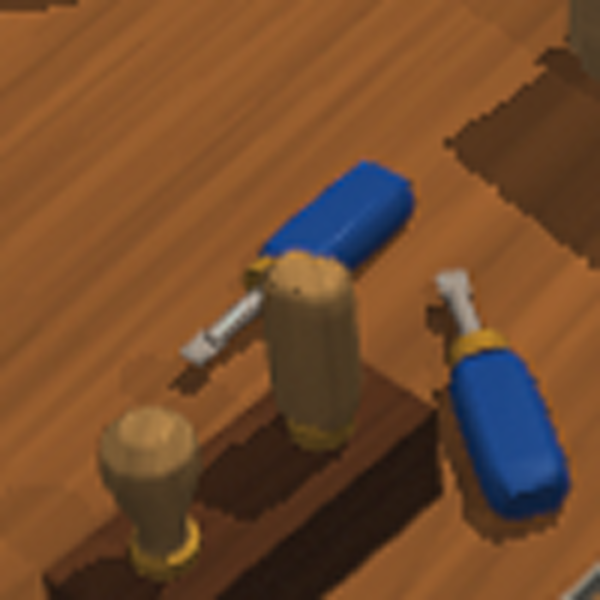

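View pics/t27cab.png

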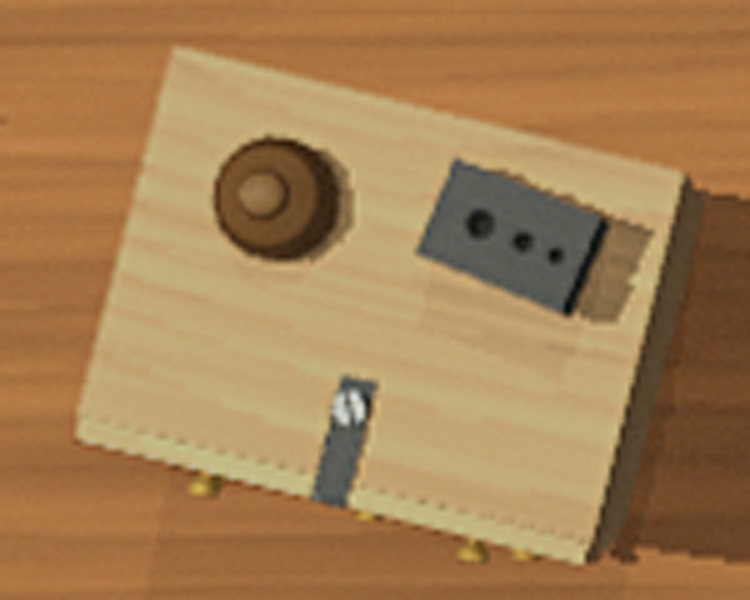

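View pics/t27st.png

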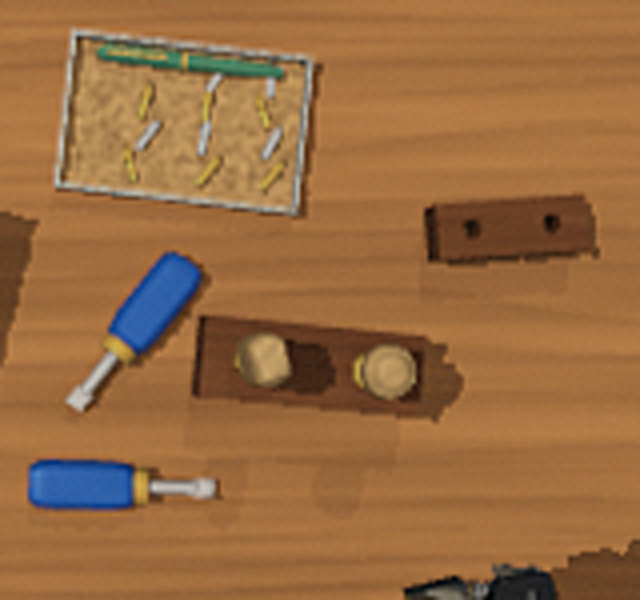

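The screwdriver hangs upright in its own hole. The bradawl, tray, paperweight and knockout block look unmoved, and the slot is turned clear of its start angle. Handing in.

```bash
python3 -c "
from workcell import *
print(close_job())"
```

```text
the job is handed in; nothing more can be done
None
```

The latch screw is turned up snug and the screwdriver hangs upright in its own hole in the stand. I handed the job in at about 21 s; it reported no verdict.

- **Turning:** I seated the bit at the bottom of the slot and turned clockwise with about 7–9 N of downward push. The bit stayed in the slot in every picture I took while turning.
- **The stop:** The twist rose from about 0.07 N m while running to 0.155–0.187 N m held still. The free-air reading was about -0.02, so the true twist is slightly higher. Over the last 5° of wrist turn the slot stayed within about 1° of its place, so I stopped there. Measured in the wrist pictures, the screw turned about 151° (2.63 rad), inside the expected 1.8–3.0 rad.
- **Last checks:** The final pictures show the bradawl, paperweight, knockout block and nib tray where they were. The gripper is clear of everything.
- **What disagreed:**
  - While turning, the measured tool position drifted up to 1.8 mm from the commanded one.
  - The bit's tip shifted about 2.5 mm in the grip, and I corrected for that before putting the screwdriver back.
  - The moment readings scattered by about 0.03 N m.
  - I did not read the latch height itself; I judged the stop by the twist and by the slot no longer following.
- **Blue screwdrivers:** Both toppled over on their own at the start, before the arm had moved.

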